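# Lay out the fume hood for a recrystallisation

### The job

Set up the hood for a recrystallisation: stand the empty flask in the middle of the hotplate's round top and cover its mouth with the watch glass; lay the cork pad flat on the bench midway between the middle of the hotplate's round top and the middle of the ice pan, ready to take the hot flask. Put the blue-capped wash bottle to chill upright in the far half of the ice pan (the half away from the robot arm), and the steel beaker upright in the near half, in front of it. Set everything down gently without dropping or tipping it, and leave the red-capped bottle, the brown jar and the steel block where they are.

Things in the scene. Friction and masses are not known exactly. Their poses are not given: they have to be found in the camera images.
- hotplate: hotplate stirrer, cream enamel box 150 mm wide (y), fixed. Origin on the bench level, straight below the centre of its round, flat, dark heating top (135 mm across, its surface 95 mm above the origin). Its x axis points to its back: the housing runs from 176 mm in front of the origin (low sloping control panel with two knobs and a green lamp, on the robot's side) to 76 mm behind it.
- ice_pan: empty blue foam ice pan, open on top, fixed: outside 240 mm along its x, 150 (156 over its side ribs) along its y, 70 high; walls 12 thick, inner floor 12 mm above the origin. Origin: centre of the underside. Its x axis points away from the robot: near half x < 0, far half x > 0. It stands left or right of the hotplate (both turned by up to 0.2 rad), centre to centre about 310 mm along the hotplate's y axis (some 150 mm of free bench between the two).
- flask: empty clear-glass wide-neck conical flask with white marks, 105 mm high: base 64 mm across, cone from 8 to 66 mm height, straight neck 34 mm across (36 at the bead on the top 5 mm) from 66 to 105 mm, its open mouth 29 mm wide. Origin: centre of the underside, z up; turns freely about z. Loose.
- watch_glass: pale blue-green round watch glass, a shallow dish 54 mm across and 12 mm high, dish side up; the underside is 24 mm across and flat at the middle and rises to the rim, whose upright edge spans 6.5 to 12 mm above the origin. Origin: centre of the underside, z up; turns freely about z. Loose.
- cork_pad: flat brown cork block, 92 (x) by 64 (y) by 30 mm high. Origin: centre of the underside, z up. Loose.
- blue_bottle: white plastic bottle with a blue screw cap and a blue band, 108 mm high; body 55 mm across to 58 mm height, shoulder up to 76, cap 38 mm across from 82 to 108 mm. Origin: centre of the underside, z up; turns freely about z. Loose.
- beaker: small stainless steel beaker, open on top, with a small spout on its -x side, 50 mm across, 70 mm high, wall 2 mm. Origin: centre of the underside, z up; turns freely about z. Loose.
- red_bottle: bystander: same bottle with a red cap and band. To be left alone. Origin: centre of the underside. Loose.
- amber_jar: bystander: small brown jar with a white lid, 49 mm across, 64 mm high. To be left alone. Origin: centre of the underside. Loose.
- weight: bystander: small polished steel block weight, 30 by 55 by 18 mm high. To be left alone. Origin: centre of the underside. Loose.
Not all that is in view belongs to the job. Leave any yellow look-alike of the flask alone. What is meant by the watch_glass is not yellow, and is the larger of those in its own colour.

How it is judged:
By the outcome, as a careful person would: the job done as asked, in the order asked, and still so for the second after the job is handed in, with the robot touching nothing.
It also fails if it takes over 136 s, if anything falls off the work surface, if the arm or the gripper's body presses on something with over 40 N, if the wrist force passes 120 N, or if a joint passes its speed limit or range.

### The arm

A 7-joint arm with a two-finger parallel gripper is mounted at the origin on the work surface. World frame = base frame: x ahead of the robot, y to its left, z up, the work surface at z = 0. Lengths are in m, angles in rad, forces in N, time in s.
With the tool pointing down it reaches from about 0.425 to 0.925 m from the base axis. Payload 6.8 kg.
Tool frame: the origin (TCP) lies on the mounting face of the last link; the fingertips stand 173 mm ahead of it and the grasp point (between the pads) lies 155 mm ahead of it; y points along the fingers, x is the direction in which the jaws open and shut, and the axes are right-handed (so a half turn about y gives the same grasp; the last joint's range is limited). The gripper opens to 85 mm and grips with 20 to 120 N. Pads are 22 mm wide; open, the fingers measure 114 mm over their backs; the gripper's body (76 mm by 85 mm) begins 54 mm behind the grasp point. The pads swing forward as they close: fully open they stand 13 mm farther back than shut.
Start: joints at [-0.108, 0.477, 0.022, 1.555, -0.011, 1.109, -0.083], TCP at [0.675, 0, 0.405] pointing down, gripper open.
Joint ranges: [-2.96, 2.96], [-0.34, 2.1], [-1.41, 1.46], [0.24, 2.44], [-1.37, 4.51], [0.17, 1.92], [-2.96, 2.96]. Speed limits (rad/s): [2.39, 2.39, 3.14, 3.14, 3.14, 3.14, 3.14].

### API

Orientations are given as a rotation vector (axis times angle).
In Python, from bench import r gives the robot as it stands.
- The arm moves only by the tool step_arm, never from a script. Its arguments are lists of equal length, an entry for each row: "xyz": the shift along the tool's x, y, z scaled (see below), a list of three; "rotation": the turn, a rotation vector about the tool's x, y, z scaled (see below), a list of three. A call has 1 to 20 rows; each row is the pose to reach, as a shift and turn from the pose measured when the call began, along the tool's axes at that moment; what a row does not reach only later rows make up. The controller multiplies each number of a shift by 30 cm and each number of a turn by 90 degrees. A row lasts 1/8 s, in which the tool goes at most 62.5 mm and 10.7 degrees, less where a joint would pass 70% of its speed; a pose out of reach is approached as far as the arm can. A call with a number of a shift or a turn outside -1 to 1 is refused whole. A call with a gripper value outside its range is refused whole. "grip" is the closure, from 0 (fully open) to 1 (shut), set as the call begins (left out, the last holds). The fingers move at their own pace and stop on an object; "force" is the grip in N (left out, the last holds). Time passes only in rows, so rows that repeat a pose let the fingers close. It gives the time, the measured TCP pose, the force and the opening at its end, in the units of the state.
- r.get_obs(): the state, without advancing time (a new reading comes with each control period).
- r.grab_frame(name): name is "scene" or "side" or "wrist"; returns a dict with "pixels" (384x512x3 uint8, red, green, blue), "fx", "fy", "cx", "cy" (pixels), "position" and "attitude" of the camera in the world; the wrist camera has in their place "mount" (4x4, takes a point from camera to tool coordinates, whose origin is the TCP and whose axes are the tool frame's). Camera axes: x right, y down, z forward; pixel columns grow to the right and rows downward; lengths in m; the calibration is good to about 2 mm. A picture is of the moment at which its call begins: read the wrist's pose just before it. There is no depth.
- r.hand_in(): hands the job in, once; it reports no verdict.
The state is a dict: "clock": time; "joints": joint angles; "qvel": joint speeds; "tau": joint torques, N m; "tcp_pos": TCP position; "orientation": TCP orientation; "contact_force": force on the tool from outside, world axes, zero at the start; "moment": the same for the moment, N m; "grip_width": finger opening in m.
Only numpy, scipy, OpenCV 4.12 (cv2) and the standard library are available. Lean on these libraries where they do the work, as an engineer would, in place of code of your own. Each camera call takes 0.05 s, during which the arm holds its last target.

## Working session

There is one attempt and no reset: what is moved stays moved. The work goes in short steps, Python scripts to look and compute and a tool call to move; the robot and the scene stay as the last step left them, time stands still between calls to the robot, and variables do not carry over. Pictures are saved under pics/ and viewed, and the job is handed in when it is done.

Besides the shell and the picture viewer there is one more tool, called by a JSON object that holds its "api" and its "payload". step_arm: Moves the arm, as the interface text tells. Its arguments: {"type":"object","properties":{"xyz":{"type":"array"},"rotation":{"type":"array"},"grip":{"type":"number"},"force":{"type":"number"}},"required":["xyz","rotation"]}

```bash
mkdir -p pics; ls
python3 - <<'E'
from bench import r
import cv2,json
print(r.get_obs())
for n in ("scene","side","wrist"):
    f=r.grab_frame(n); cv2.imwrite(f"pics/a_{n}.png",f["pixels"][:,:,::-1])
    print(n,{k:v for k,v in f.items() if k!="pixels"})
E
```

```text
pics
{'clock': 0.0, 'joints': array([-0.10807391,  0.47778176,  0.0223378 ,  1.5564684 , -0.01150351,
        1.10933303, -0.08311285]), 'qvel': array([-1.04455770e-03, -2.62864476e-04, -9.35693563e-04,  2.25180140e-04,
        1.24749189e-04,  1.67251196e-05,  1.05176496e-05]), 'tau': array([-5.45967814e-04, -5.96443820e+01,  1.60769675e+00, -2.81194621e+01,
        1.24063640e-02,  9.39900521e-03,  2.20753498e-05]), 'tcp_pos': array([ 6.74710205e-01, -8.73199056e-06,  4.03730541e-01]), 'orientation': array([-1.57093031e+00,  1.47259193e-03,  1.44531430e-03]), 'contact_force': array([ 0.13689929, -0.66033179, -0.00099609]), 'moment': array([-0.04288858,  0.00085655,  0.00356634]), 'grip_width': 0.08578627484489927}
scene {'fx': 471.8680413004714, 'fy': 471.8680413004714, 'cx': 251.76053302421263, 'cy': 188.60754703585314, 'position': array([1.22584483, 0.15318581, 1.2458659 ]), 'attitude': array([-1.66072822, -2.14437418,  0.61809156])}
side {'fx': 386.20233516531437, 'fy': 386.20233516531437, 'cx': 253.33647409164146, 'cy': 196.53530667203668, 'position': array([ 0.08898706, -0.6002581 ,  0.70713295]), 'attitude': array([-2.22881185,  0.69583441, -0.2792431 ])}
wrist {'fx': 321.2071514392184, 'fy': 321.2071514392184, 'cx': 257.61218798818373, 'cy': 188.67006983500102, 'mount': array([[ 9.99999860e-01, -5.29554603e-04, -1.40838704e-06,
        -7.20179582e-04],
       [-1.48871419e-04, -2.83675996e-01,  9.58920178e-01,
         3.01194254e-02],
       [-5.08200120e-04, -9.58920043e-01, -2.83676035e-01,
         7.19753253e-02],
       [ 0.00000000e+00,  0.00000000e+00,  0.00000000e+00,
         1.00000000e+00]])}
```

View images.

View pics/a_scene.png

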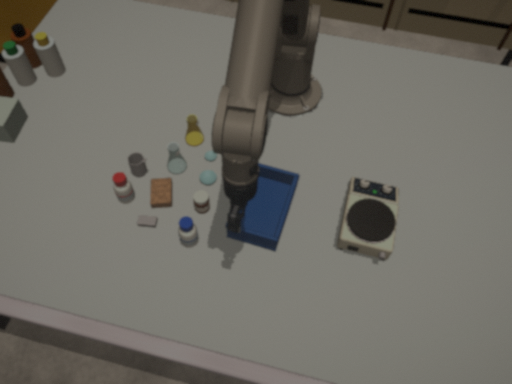

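View pics/a_side.png

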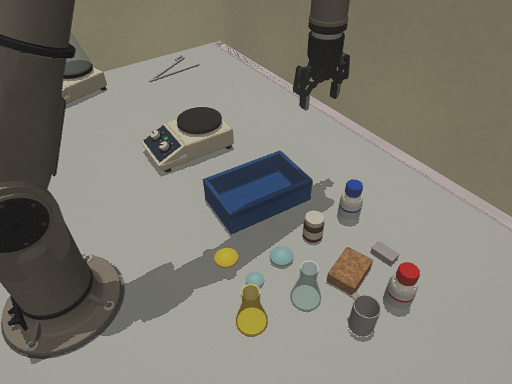

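View pics/a_wrist.png

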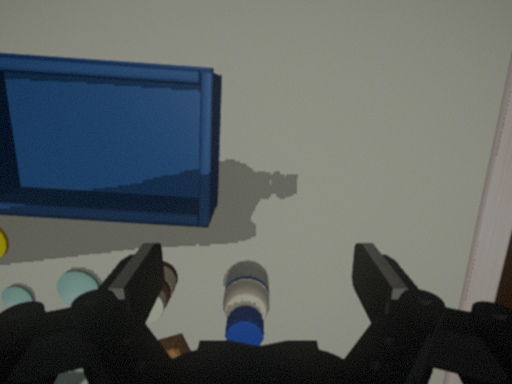

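```bash
cat > h.py <<'E'
import numpy as np, cv2
from scipy.spatial.transform import Rotation as R
from bench import r
def grab(n):
    o=r.get_obs(); f=r.grab_frame(n)
    if n=="wrist":
        T=np.eye(4);T[:3,:3]=R.from_rotvec(o["orientation"]).as_matrix();T[:3,3]=o["tcp_pos"]
        C=T@np.array(f["mount"])
    else:
        C=np.eye(4);C[:3,:3]=R.from_rotvec(f["attitude"]).as_matrix();C[:3,3]=f["position"]
    f["C"]=C; f["o"]=o; return f
def save(f,name,box=None,k=1):
    im=f["pixels"][:,:,::-1]
    if box: im=im[box[1]:box[3],box[0]:box[2]]
    if k!=1: im=cv2.resize(im,None,fx=k,fy=k,interpolation=cv2.INTER_CUBIC)
    cv2.imwrite("pics/"+name,im)
def ray(f,u,v):
    d=np.array([(u-f["cx"])/f["fx"],(v-f["cy"])/f["fy"],1.]); return f["C"][:3,3],f["C"][:3,:3]@d
def onz(f,u,v,z):
    p,d=ray(f,u,v); return p+d*(z-p[2])/d[2]
def proj(f,P):
    q=np.linalg.inv(f["C"])@np.append(P,1); return np.array([f["cx"]+f["fx"]*q[0]/q[2],f["cy"]+f["fy"]*q[1]/q[2]])
def tri(f1,u1,f2,u2):
    p,d=ray(f1,*u1);q,e=ray(f2,*u2);d=d/np.linalg.norm(d);e=e/np.linalg.norm(e)
    s=np.linalg.lstsq(np.c_[d,-e],q-p,rcond=None)[0];a=p+d*s[0];b=q+e*s[1];return (a+b)/2,np.linalg.norm(a-b)
E
python3 - <<'E'
from h import *
f=grab("scene");save(f,"b_scene.png",(100,90,310,260),3.8)
g=grab("side");save(g,"b_side.png",(190,140,450,345),3)
save(g,"b_hot.png",(130,80,330,230),4)
E
```

```text
(no output)
```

View pics/b_scene.png

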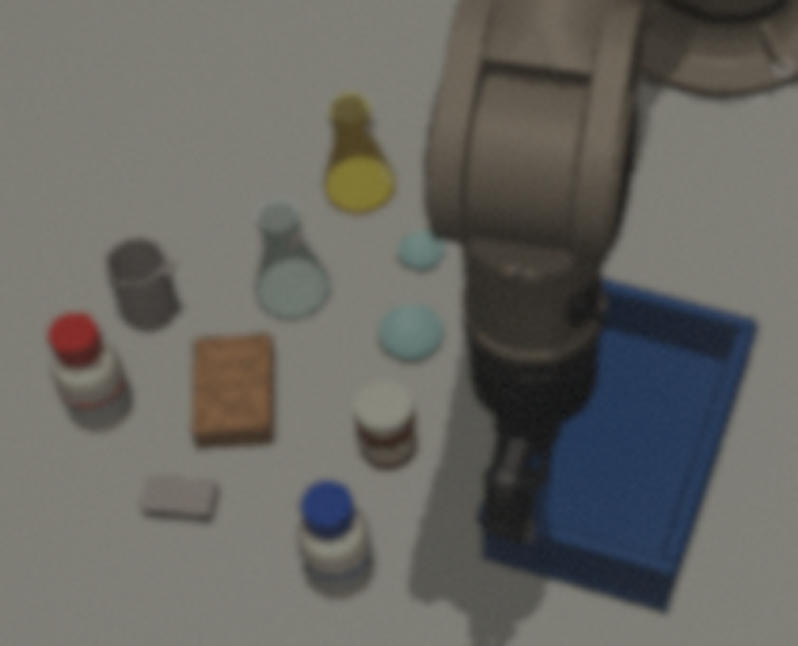

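View pics/b_side.png

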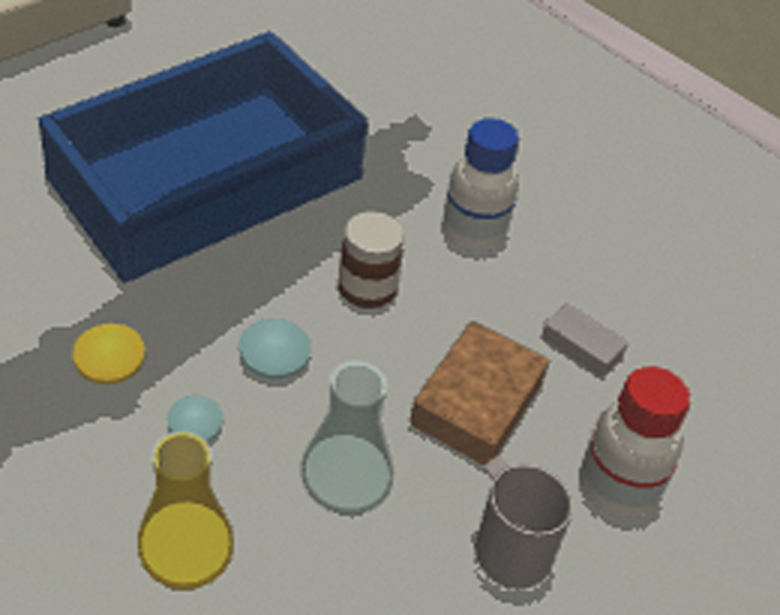

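View pics/b_hot.png

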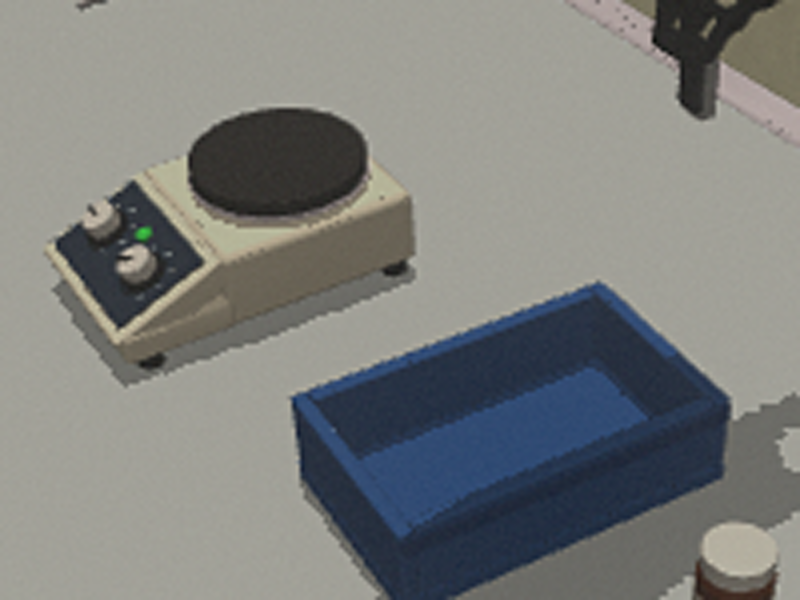

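Run:
```python
from h import *
f=grab("scene");g=grab("side")
S=lambda x,y:(100+(x+.5)/3.8-.5,90+(y+.5)/3.8-.5)
D=lambda x,y:(190+(x+.5)/3-.5,140+(y+.5)/3-.5)
H=lambda x,y:(130+(x+.5)/4-.5,80+(y+.5)/4-.5)
def both(n,s,d,z):
    a=onz(f,*S(*s),z)[:2];b=onz(g,*D(*d),z)[:2]; print(n,a.round(3),b.round(3),tri(f,S(*s),g,D(*d))[0].round(3))
both("bluecap top",(328,503),(494,140),.108)
both("redcap top",(75,335),(657,393),.108)
both("jar top",(386,407),(374,234),.064)
both("flask mouth",(280,219),(358,384),.105)
both("flask base",(293,288),(348,475),.002)
both("wg",(411,331),(276,346),.009)
both("wg small",(420,249),(195,418),.009)
both("yflask base",(360,185),(186,544),.002)
both("beaker top",(137,262),(531,497),.07)
both("weight top",(180,495),(588,335),.018)
for s,d in (((196,340),(476,324)),((272,336),(548,364)),((272,436),(492,448)),((196,437),(418,392))): both("cork",s,d,.03)
b=onz(g,*D(109,351),.009);print("ywg",b)
print("hot side",onz(g,*H(278,160),.095))
print("hot scene",onz(f,371,220,.095))
for c in ((600,284),(728,400),(400,536),(294,400)): print("pan",onz(g,*H(*c),.07).round(3))
for c in ((755,322),(670,575),(487,535)): print("pan s",onz(f,*S(*c),.07).round(3))
```

```text
bluecap top [ 0.662 -0.159] [ 0.655 -0.167] [ 0.66  -0.161  0.102]
redcap top [ 0.572 -0.391] [ 0.566 -0.397] [ 0.57  -0.395  0.103]
jar top [ 0.549 -0.154] [ 0.544 -0.16 ] [ 0.547 -0.156  0.059]
flask mouth [ 0.425 -0.279] [ 0.419 -0.283] [ 0.422 -0.281  0.101]
flask base [ 0.42  -0.283] [ 0.42  -0.285] [ 0.42  -0.284  0.001]
wg [ 0.441 -0.171] [ 0.444 -0.17 ] [ 0.443 -0.171  0.011]
wg small [ 0.357 -0.189] [ 0.357 -0.189] [ 0.357 -0.189  0.009]
yflask base [ 0.298 -0.262] [ 0.298 -0.264] [ 0.298 -0.263  0.001]
beaker top [ 0.471 -0.389] [ 0.47  -0.391] [ 0.471 -0.39   0.069]
weight top [ 0.64  -0.297] [ 0.638 -0.302] [ 0.639 -0.299  0.015]
cork [ 0.507 -0.332] [ 0.568 -0.252] [ 0.534 -0.296  0.09 ]
cork [ 0.488 -0.274] [ 0.584 -0.309] [ 0.533 -0.293  0.072]
cork [ 0.578 -0.242] [ 0.5   -0.337] [ 0.542 -0.286 -0.056]
cork [ 0.594 -0.299] [ 0.491 -0.274] [ 0.543 -0.284 -0.017]
ywg [ 0.33752698 -0.10096429  0.009     ]
hot side [0.50877614 0.32488734 0.095     ]
hot scene [0.51864292 0.3348645  0.095     ]
pan [0.631 0.088 0.07 ]
pan [ 0.622 -0.059  0.07 ]
pan [ 0.388 -0.042  0.07 ]
pan [0.397 0.102 0.07 ]
pan s [0.401 0.107 0.07 ]
pan s [0.637 0.091 0.07 ]
pan s [ 0.639 -0.047  0.07 ]
```

{"api": "step_arm", "payload": {"xyz": [[-0.1, -0.01, -0.15], [-0.2, -0.02, -0.3], [-0.33, -0.03, -0.48], [-0.46, -0.04, -0.66], [-0.56, -0.05, -0.8], [-0.583, -0.05, -0.833], [-0.583, -0.05, -0.833]], "rotation": [[0, 0, 0], [0, 0, 0], [0, 0, 0], [0, 0, 0], [0, 0, 0], [0, 0, 0], [0, 0, 0]], "grip": 0}}

```text
clock: 1.23
tcp_pos: [0.4999, -0.2503, 0.4198]
orientation: [-1.571, 0.001, -0.001]
contact_force: [0.4, 0.3, 0.0]
grip_width: 0.0853
```

Run:
```python
from h import *
f=grab("wrist");save(f,"c_w.png",None,1.5)
f=grab("scene");save(f,"c_s.png",(200,120,420,270),3.6)
```

```text
(no output)
```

View pics/c_w.png

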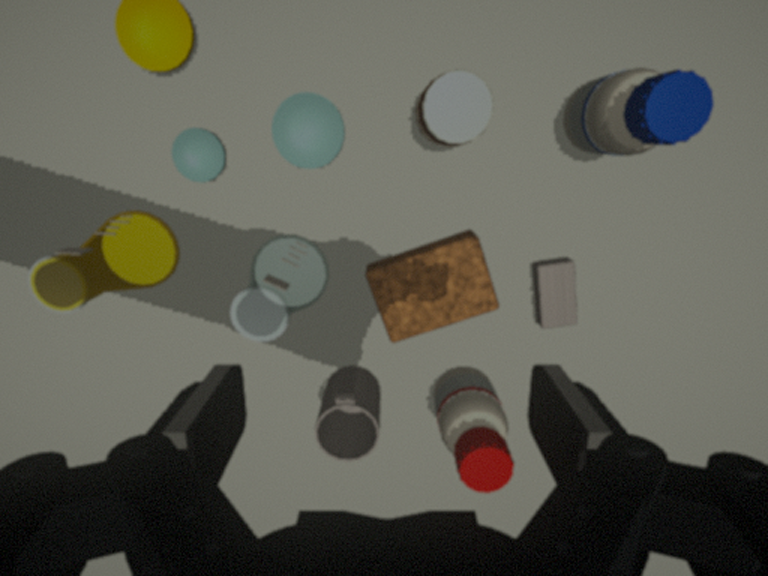

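View pics/c_s.png

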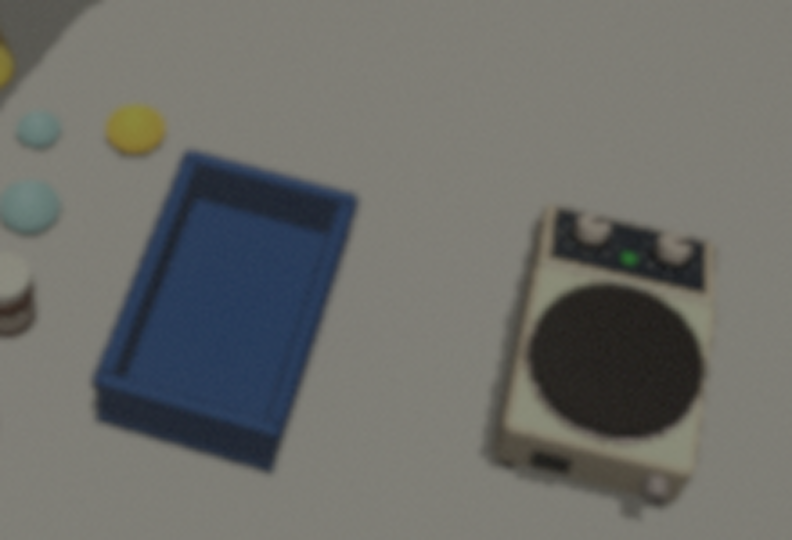

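```bash
cat > m.py <<'E'
from h import *
w=grab("wrist");np.save("/tmp/w.npy",w["pixels"])
im=w["pixels"][:,:,::-1];hsv=cv2.cvtColor(np.ascontiguousarray(im),cv2.COLOR_BGR2HSV)
W=lambda x,y:((x+.5)/1.5-.5,(y+.5)/1.5-.5)
def p(n,x,y,z): print(n,onz(w,*W(x,y),z).round(4)[:2])
p("flask mouth",259.5,314,.105); p("flask base",290,272,.003)
p("wg",308,130,.009); p("bluecap",676,106,.108); p("beaker top",348,430,.070)
p("jar",457,106,.064);p("red",485,460,.108);p("spout",344,401,.068)
c=np.array([onz(w,*W(*q),.03)[:2] for q in ((367,272),(474,238),(498,305),(393,341))])
print("cork",c.round(4),c.mean(0).round(4)); d=c[1]-c[0]+c[2]-c[3];print(np.linalg.norm(c-np.roll(c,1,0),axis=1),np.arctan2(d[1],d[0]))
# masks
def el(n,m,z):
    cs=max(cv2.findContours(m.astype(np.uint8),cv2.RETR_EXTERNAL,cv2.CHAIN_APPROX_NONE)[0],key=cv2.contourArea)
    e=cv2.fitEllipse(cs);print(n,e,onz(w,*e[0],z).round(4)[:2])
H,Sv,V=hsv[...,0],hsv[...,1],hsv[...,2]
m=(H>75)&(H<100)&(Sv>60)&(V>60);print(m.sum());cv2.imwrite("pics/m.png",m*255)
el("wg",m,.009)
b=(H>105)&(H<130)&(Sv>150)&(V>60);el("blue",b,.108)
s=grab("scene")
S=lambda x,y:(200+(x+.5)/3.6-.5,120+(y+.5)/3.6-.5)
k=s["pixels"].max(2).copy();k[:, :300]=255;k[:190]=255;k=(k<60)
cs=max(cv2.findContours(k.astype(np.uint8),cv2.RETR_EXTERNAL,cv2.CHAIN_APPROX_NONE)[0],key=cv2.contourArea);e=cv2.fitEllipse(cs);print("hot",e,onz(s,*e[0],.095))
g=grab("side");k=g["pixels"].max(2).copy();k[:100]=255;k[140:]=255;k[:,:172]=255;k[:,226:]=255;k=k<75
cs=max(cv2.findContours(k.astype(np.uint8),cv2.RETR_EXTERNAL,cv2.CHAIN_APPROX_NONE)[0],key=cv2.contourArea);e2=cv2.fitEllipse(cs);print("hot side",e2,onz(g,*e2[0],.095),tri(s,e[0],g,e2[0]))
Hh=lambda x,y:(130+(x+.5)/4-.5,80+(y+.5)/4-.5)
P=np.array([onz(s,*S(*q),.07)[:2] for q in ((188,153),(356,197),(276,436),(97,383))]);print(P.round(4),P.mean(0))
d=P[3]-P[0]+P[2]-P[1];print("yaw",np.arctan2(d[1],d[0]))
P=np.array([onz(g,*Hh(*q),.07)[:2] for q in ((600,284),(728,400),(400,536),(294,400))]);print(P.round(4),P.mean(0));d=P[0]-P[3]+P[1]-P[2];print("yaw",np.arctan2(d[1],d[0]))
E
python3 m.py
```

```text
flask mouth [ 0.4208 -0.2803]
flask base [ 0.4203 -0.2806]
wg [ 0.4411 -0.1683]
bluecap [ 0.6592 -0.1573]
beaker top [ 0.4714 -0.3866]
jar [ 0.545  -0.1547]
red [ 0.5679 -0.3849]
spout [ 0.4688 -0.3631]
cork [[ 0.4854 -0.2732]
 [ 0.5666 -0.2464]
 [ 0.5884 -0.2999]
 [ 0.5058 -0.3307]] [ 0.5365 -0.2875]
[0.06106895 0.08553131 0.05778862 0.08815074] 0.3383379021380021
24[ WARN:0@0.873] global loadsave.cpp:1063 imwrite_ Unsupported depth image for selected encoder is fallbacked to CV_8U.
Traceback (most recent call last):
  File "m.py", line 17, in <module>
    el("wg",m,.009)
    ~~^^^^^^^^^^^^^
  File "m.py", line 14, in el
    e=cv2.fitEllipse(cs);print(n,e,onz(w,*e[0],z).round(4)[:2])
cv2.error: OpenCV(4.12.0) /io/opencv/modules/imgproc/src/shapedescr.cpp:361: error: (-201:Incorrect size of input array) There should be at least 5 points to fit the ellipse in function 'fitEllipseNoDirect'
```

```bash
sed -i '/el("wg"/d;/^m=(H/d;/^b=(H/d' m.py; python3 m.py | tail -n 14
```

```text
[ 0.5059 -0.3304]] [ 0.5366 -0.2872]
[0.06105654 0.08551316 0.05777444 0.08813176] 0.33910542752701417
hot ((370.6819763183594, 219.96383666992188), (39.709381103515625, 46.896156311035156), 109.47386169433594) [0.51875373 0.33398805 0.095     ]
hot side ((198.73341369628906, 120.27220916748047), (25.770483016967773, 44.505916595458984), 84.27230072021484) [0.50610003 0.32237152 0.095     ] (array([0.51259015, 0.33577538, 0.08568624]), np.float64(0.0009503355552138216))
[[ 0.3928 -0.0402]
 [ 0.4009  0.1077]
 [ 0.636   0.0914]
 [ 0.6265 -0.0544]] [0.51404889 0.02611066]
yaw -0.06507960251074309
[[ 0.6308  0.0875]
 [ 0.6218 -0.0587]
 [ 0.3881 -0.0417]
 [ 0.3968  0.1016]] [0.50936067 0.02217789]
yaw -0.06634329336905387
```

{"api": "step_arm", "payload": {"xyz": [[-0.13, 0.0, -0.05], [-0.25, 0.08, -0.1], [-0.264, 0.2, -0.101], [-0.264, 0.3, -0.101], [-0.264, 0.4, -0.101], [-0.264, 0.5, -0.101], [-0.264, 0.57, -0.101], [-0.264, 0.589, -0.101], [-0.264, 0.589, -0.101]], "rotation": [[0, 0, 0], [0, 0, 0], [0, 0, 0], [0, 0, 0], [0, 0, 0], [0, 0, 0], [0, 0, 0], [0, 0, 0], [0, 0, 0]], "grip": 0}}

```text
clock: 2.65
tcp_pos: [0.4222, -0.2787, 0.2428]
orientation: [-1.57, -0.002, 0.003]
contact_force: [0.0, -0.2, -0.1]
grip_width: 0.0856
```

Run:
```python
from h import *
f=grab("wrist");save(f,"d_w.png",None,1.2);print(f["o"]["tcp_pos"])
f=grab("side");save(f,"d_s.png",(230,180,450,345),3)
```

```text
[ 0.42219929 -0.27871652  0.24276804]
```

View pics/d_w.png

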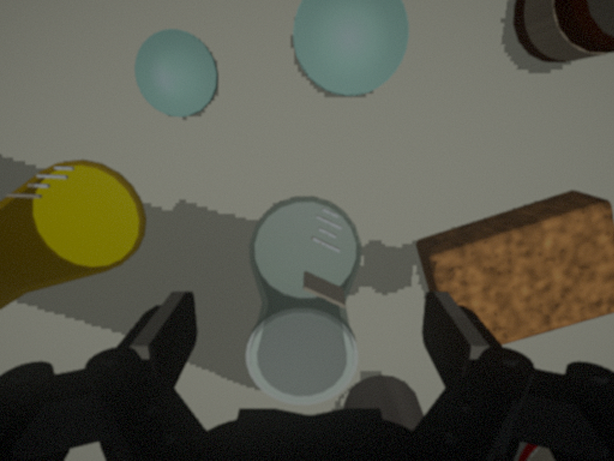

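View pics/d_s.png

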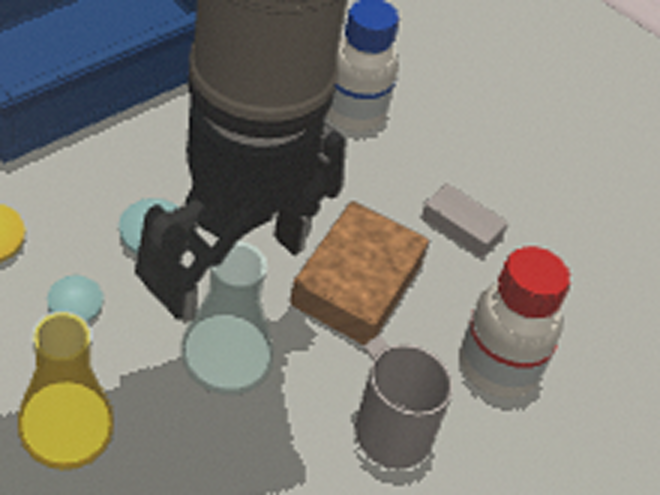

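Run:
```python
from h import *
f=grab("wrist")
W=lambda x,y:((x+.5)/1.2-.5,(y+.5)/1.2-.5)
print(onz(f,*W(302,355),.105),onz(f,*W(306,248),.004),onz(f,*W(351,41),.009),f["o"]["tcp_pos"])
```

```text
[ 0.41934485 -0.28270786  0.105     ] [ 0.41993297 -0.28193792  0.004     ] [ 0.44173788 -0.17387121  0.009     ] [ 0.42231223 -0.27901932  0.24346631]
```

{"api": "step_arm", "payload": {"xyz": [[-0.002, 0, -0.004], [-0.003, 0, -0.006], [-0.003, 0, -0.006], [-0.003, 0, -0.006], [-0.003, 0, -0.006], [-0.003, 0, -0.006], [-0.003, 0, -0.006], [-0.003, 0, -0.006]], "rotation": [[0, 0, 0], [0, 0, 0], [0, 0, 0], [0, 0, 0], [0, 0, 0], [0, 0, 0], [0, 0, 0], [0, 0, 0]], "grip": 1, "force": 30}}

```text
clock: 3.8
tcp_pos: [0.4214, -0.281, 0.2438]
orientation: [-1.571, -0.003, 0.001]
contact_force: [-2.4, 0.5, 5.2]
grip_width: 0.0332
```

{"api": "step_arm", "payload": {"xyz": [[0, -0.05, 0], [0, -0.15, 0], [0, -0.27, 0], [0, -0.4, 0.02], [0.02, -0.5, 0.1], [0.06, -0.55, 0.22], [0.1, -0.55, 0.35], [0.15, -0.55, 0.48], [0.19, -0.55, 0.61], [0.23, -0.55, 0.74], [0.26, -0.55, 0.87], [0.28, -0.55, 0.97], [0.28, -0.55, 1.0], [0.28, -0.55, 1.0]], "rotation": [[0, 0, 0], [0, 0, 0], [0, 0, 0], [0, 0, 0], [0, 0, 0], [0, 0, 0], [0, 0, 0], [0, 0, 0], [0, 0, 0], [0, 0, 0], [0, 0, 0], [0, 0, 0], [0, 0, 0], [0, 0, 0]]}}

```text
clock: 5.55
tcp_pos: [0.504, 0.0191, 0.4088]
orientation: [-1.572, -0.003, 0.002]
contact_force: [0.6, -0.6, -1.5]
grip_width: 0.0333
```

{"api": "step_arm", "payload": {"xyz": [[0.0, 0, 0.08], [0.0, 0, 0.2], [0.0, 0, 0.3], [0.0, 0, 0.4], [0.0, 0, 0.47], [0, 0, 0.5], [0, 0, 0.5]], "rotation": [[0, 0, 0], [0, 0, 0], [0, 0, 0], [0, 0, 0], [0, 0, 0], [0, 0, 0], [0, 0, 0]]}}

```text
clock: 6.42
tcp_pos: [0.5037, 0.1681, 0.4087]
orientation: [-1.572, -0.003, 0.001]
contact_force: [0.4, -0.2, -0.7]
grip_width: 0.0333
```

Run:
```python
from h import *
f=grab("wrist");save(f,"e_w.png",None,1.5);print(f["o"]["tcp_pos"],f["o"]["grip_width"])
f=grab("side");save(f,"e_s.png",(130,0,330,190),4)
```

```text
[0.50368525 0.16814536 0.4086685 ] 0.03329061726910482
```

View pics/e_w.png

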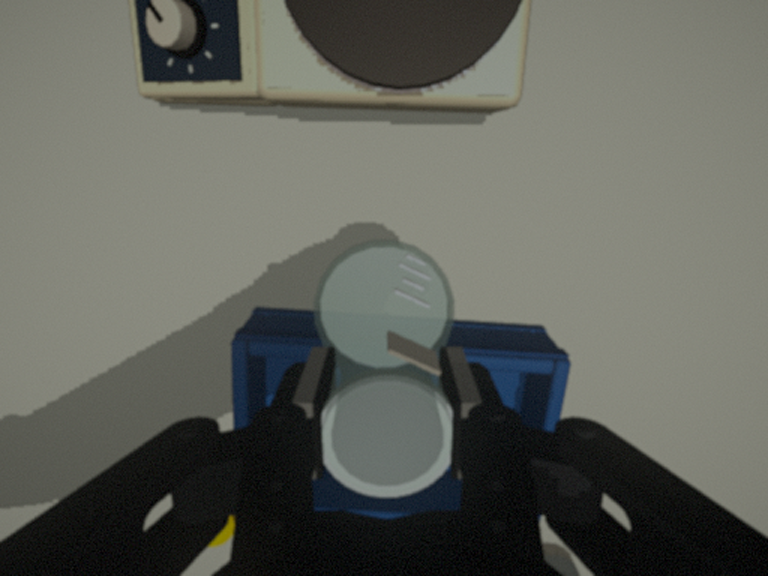

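View pics/e_s.png

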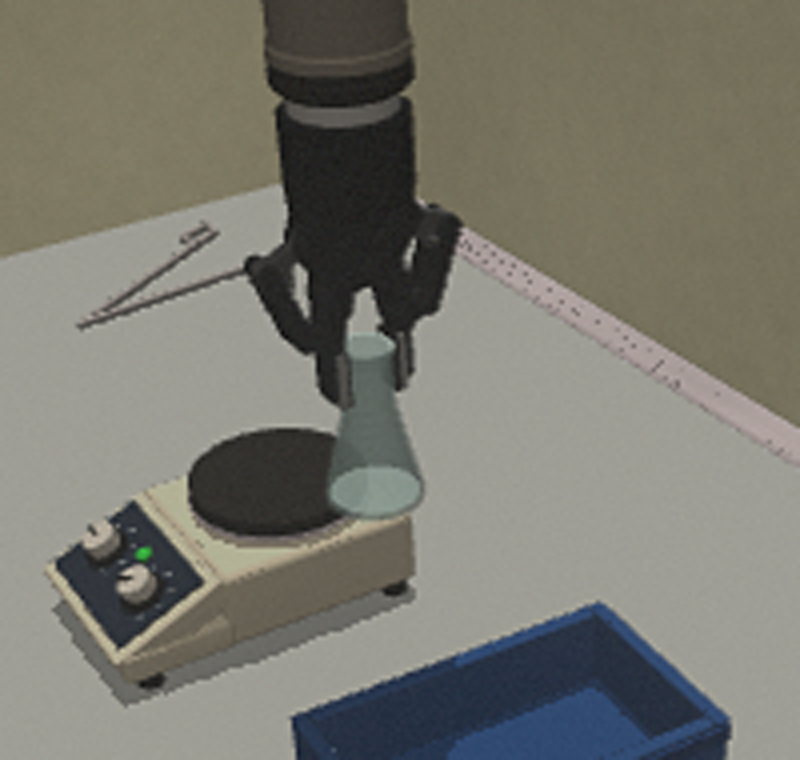

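{"api": "step_arm", "payload": {"xyz": [[0.0, 0, 0.1], [0.0, 0, 0.2], [0.0, 0, 0.25], [0.0, 0, 0.25], [0, 0, 0.25]], "rotation": [[0, 0, 0], [0, 0, 0], [0, 0, 0], [0, 0, 0], [0, 0, 0]]}}

```text
clock: 7.15
tcp_pos: [0.504, 0.2409, 0.4083]
orientation: [-1.574, -0.0, -0.001]
contact_force: [-0.5, -0.4, -0.5]
grip_width: 0.0332
```

Run:
```python
from h import *
f=grab("wrist");save(f,"f_w.png",None,1.5);print(f["o"]["tcp_pos"],f["o"]["grip_width"])
k=f["pixels"].max(2);k=k.copy();print(np.median(k[20:80,240:280]),k[10:90:10,262])
np.save("/tmp/k.npy",k)
m=(k<72);m[190:]=0
cs=max(cv2.findContours(m.astype(np.uint8),cv2.RETR_EXTERNAL,cv2.CHAIN_APPROX_NONE)[0],key=cv2.contourArea)
print(cv2.boundingRect(cs),cv2.fitEllipse(cs))
```

```text
[0.50401339 0.2409257  0.40834528] 0.03316742088193617
59.0 [57 57 56 60 59 60 61 61]
(187, 0, 161, 145) ((266.9859924316406, 66.13972473144531), (151.75814819335938, 165.1492462158203), 87.33473205566406)
```

View pics/f_w.png

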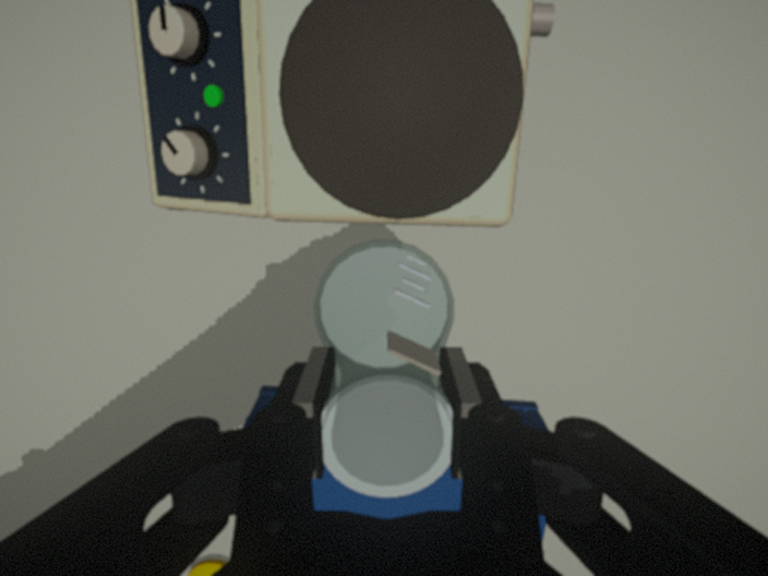

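Run:
```python
from h import *
from scipy.optimize import least_squares
f=grab("wrist");k=f["pixels"].max(2)
m=(k<85);m[152:]=0;m[:,:180]=0
cs=max(cv2.findContours(m.astype(np.uint8),cv2.RETR_EXTERNAL,cv2.CHAIN_APPROX_NONE)[0],key=cv2.contourArea)[:,0]
cs=cs[(cs[:,1]>3)]
P=np.array([onz(f,u,v,.095)[:2] for u,v in cs])
s=least_squares(lambda p:np.hypot(P[:,0]-p[0],P[:,1]-p[1])-p[2],[.51,.33,.067],loss="soft_l1",f_scale=.001);print(s.x,np.abs(s.fun).mean())
W=lambda x,y:((x+.5)/1.5-.5,(y+.5)/1.5-.5)
t=f["o"]["tcp_pos"]
b=onz(f,*W(385,304),t[2]-.2438+.002);mm=onz(f,*W(388,436),t[2]-.2438+.105);print("base off",b-t,"mouth off",mm-t)
a=onz(f,*W(268,216),.088);c=onz(f,*W(512,224),.088);print(a,c)
```

```text
[0.51141959 0.33499812 0.06607136] 0.00022770813912317709
base off [-0.00131918 -0.00137668 -0.2418    ] mouth off [-0.00029206 -0.00192439 -0.1388    ]
[0.43199959 0.26853568 0.088     ] [0.57953929 0.26346748 0.088     ]
```

{"api": "step_arm", "payload": {"xyz": [[0.008, 0, 0.1], [0.02, 0, 0.2], [0.029, 0.02, 0.28], [0.029, 0.07, 0.312], [0.029, 0.13, 0.314], [0.029, 0.18, 0.314], [0.029, 0.205, 0.314], [0.029, 0.21, 0.314], [0.029, 0.21, 0.314]], "rotation": [[0, 0, 0], [0, 0, 0], [0, 0, 0], [0, 0, 0], [0, 0, 0], [0, 0, 0], [0, 0, 0], [0, 0, 0], [0, 0, 0]]}}

```text
clock: 8.38
tcp_pos: [0.513, 0.335, 0.3456]
orientation: [-1.573, -0.0, -0.002]
contact_force: [0.3, -0.9, -0.4]
grip_width: 0.0334
```

Run:
```python
from h import *
f=grab("wrist");save(f,"g_w.png",None,1.5);print(f["o"])
f=grab("scene");save(f,"g_s.png",(310,120,450,270),4)
f=grab("side");save(f,"g_d.png",(130,50,270,180),4)
```

```text
{'clock': 8.375, 'joints': array([-0.5191203 ,  0.4451391 , -0.21323472,  1.75593549,  0.11526796,
        0.95284173, -0.78019304]), 'qvel': array([-0.00010256, -0.00447915, -0.0025229 , -0.00568729, -0.00161195,
        0.00316698,  0.00095193]), 'tau': array([ 6.50317781e-02, -5.47967935e+01, -1.58780828e+00, -2.54418129e+01,
        2.83333630e-02, -9.27629044e-04, -2.16908003e-03]), 'tcp_pos': array([0.51301923, 0.33500928, 0.34564117]), 'orientation': array([-1.57300788e+00, -3.13741038e-04, -1.99196340e-03]), 'contact_force': array([ 0.34789878, -0.88541256, -0.37012374]), 'moment': array([-0.0455001 , -0.00279523, -0.00506041]), 'grip_width': 0.03336378731728673}
```

View pics/g_w.png

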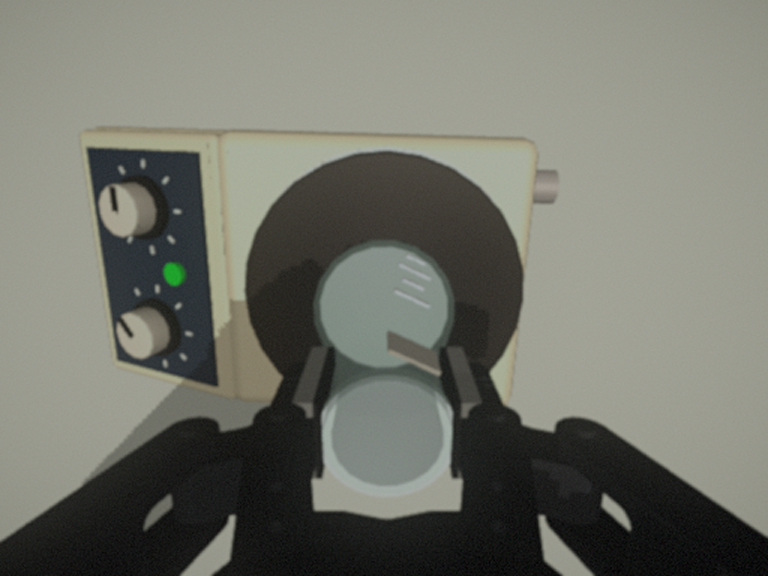

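View pics/g_d.png

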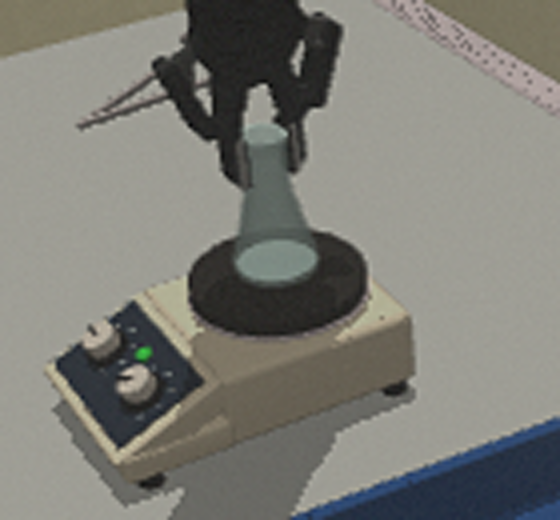

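Run:
```python
from h import *
from scipy.optimize import least_squares
f=grab("wrist")
W=lambda x,y:((x+.5)/1.5-.5,(y+.5)/1.5-.5)
q=[(245,285),(523,283),(385,152),(283,190),(490,190),(255,240),(513,232)]
P=np.array([onz(f,*W(*c),.095)[:2] for c in q])
s=least_squares(lambda p:np.hypot(P[:,0]-p[0],P[:,1]-p[1])-.0675,[.51,.33]);print(s.x,s.fun)
print(onz(f,*W(385,304),.104))
```

```text
[0.51201174 0.33512018] [-0.00026333 -0.00131862 -0.00072508  0.00067346  0.00154618 -0.00110359
 -0.00063491]
[0.5119242 0.3339982 0.104    ]
```

{"api": "step_arm", "payload": {"xyz": [[0, 0.008, 0.003], [0, 0.014, 0.003], [0, 0.019, 0.003], [0, 0.023, 0.003], [0, 0.023, 0.003]], "rotation": [[0, 0, 0], [0, 0, 0], [0, 0, 0], [0, 0, 0], [0, 0, 0]]}}

```text
clock: 9.2
tcp_pos: [0.5129, 0.3361, 0.3389]
orientation: [-1.573, -0.001, -0.002]
contact_force: [0.4, 0.6, -1.0]
grip_width: 0.0331
```

{"api": "step_arm", "payload": {"xyz": [[0, 0.003, 0], [0, 0.006, 0], [0, 0.006, 0]], "rotation": [[0, 0, 0], [0, 0, 0], [0, 0, 0]]}}

```text
clock: 9.57
tcp_pos: [0.5129, 0.3363, 0.3387]
orientation: [-1.572, -0.001, -0.002]
contact_force: [-4.7, -2.5, 11.0]
grip_width: 0.0336
```

{"api": "step_arm", "payload": {"xyz": [[0, -0.002, 0], [0, -0.002, 0], [0, -0.002, 0], [0, -0.002, 0], [0, -0.002, 0]], "rotation": [[0, 0, 0], [0, 0, 0], [0, 0, 0], [0, 0, 0], [0, 0, 0]], "grip": 0}}

```text
clock: 10.2
tcp_pos: [0.5129, 0.3363, 0.3392]
orientation: [-1.572, -0.001, -0.002]
contact_force: [-0.4, -0.8, -0.1]
grip_width: 0.0854
```

{"api": "step_arm", "payload": {"xyz": [[0, -0.05, 0], [0, -0.15, 0], [0, -0.25, 0], [0, -0.3, 0], [0, -0.3, 0]], "rotation": [[0, 0, 0], [0, 0, 0], [0, 0, 0], [0, 0, 0], [0, 0, 0]]}}

```text
clock: 10.82
tcp_pos: [0.5128, 0.3366, 0.4306]
orientation: [-1.571, -0.003, -0.004]
contact_force: [-0.1, -0.1, -0.1]
grip_width: 0.0853
```

Run:
```python
from h import *
f=grab("wrist");save(f,"i_w.png",None,1.5);print(f["o"]["tcp_pos"],f["o"]["grip_width"])
```

```text
[0.51280567 0.3366002  0.43055035] 0.08529957806133796
```

View pics/i_w.png

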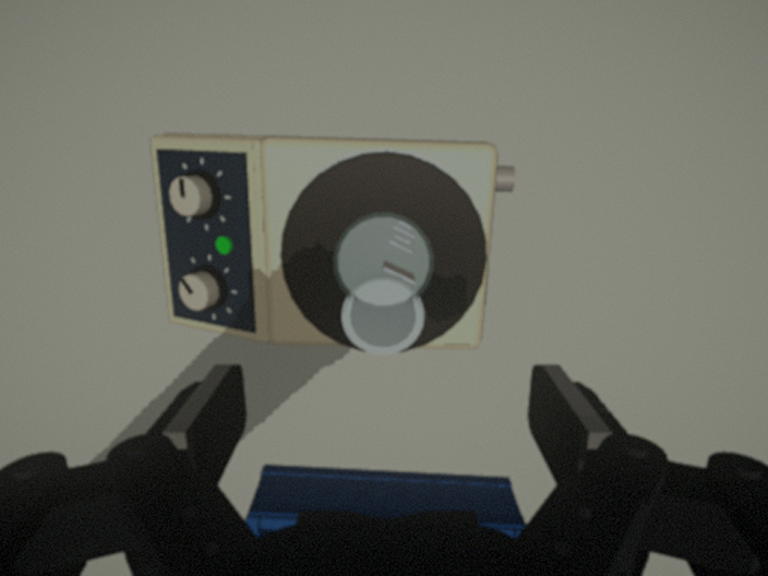

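{"api": "step_arm", "payload": {"xyz": [[0, 0, -0.08], [-0.02, 0, -0.2], [-0.04, 0, -0.36], [-0.06, 0, -0.52], [-0.08, 0, -0.68], [-0.1, 0, -0.84], [-0.12, 0, -1.0]], "rotation": [[0, 0, 0], [0, 0, 0], [0, 0, 0], [0, 0, 0], [0, 0, 0], [0, 0, 0], [0, 0, 0]], "grip": 0.2}}

```text
clock: 11.75
tcp_pos: [0.475, 0.0331, 0.4285]
orientation: [-1.573, 0.002, -0.002]
contact_force: [0.8, -0.4, -0.3]
grip_width: 0.0682
```

{"api": "step_arm", "payload": {"xyz": [[-0.02, 0.03, -0.17], [-0.05, 0.07, -0.33], [-0.08, 0.12, -0.5], [-0.1, 0.2, -0.64], [-0.12, 0.27, -0.72], [-0.13, 0.3, -0.745], [-0.13, 0.3, -0.745]], "rotation": [[0, 0, 0], [0, 0, 0], [0, 0, 0], [0, 0, 0], [0, 0, 0], [0, 0, 0], [0, 0, 0]]}}

```text
clock: 12.62
tcp_pos: [0.4347, -0.1906, 0.3383]
orientation: [-1.572, 0.004, -0.002]
contact_force: [0.4, 0.7, 1.4]
grip_width: 0.0685
```

Run:
```python
from h import *
f=grab("wrist");save(f,"j_w.png",None,1.5);print(f["o"]["tcp_pos"],f["o"]["grip_width"])
```

```text
[ 0.43466924 -0.19055665  0.33830865] 0.06845101729974766
```

View pics/j_w.png

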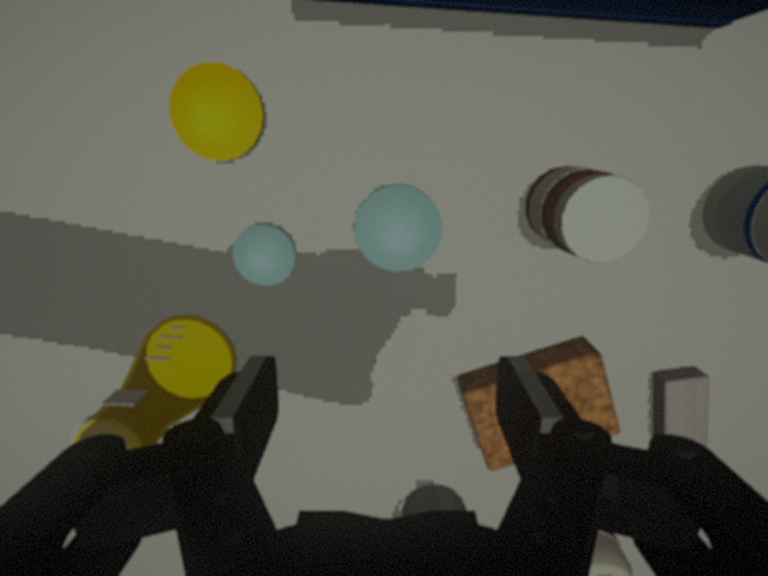

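Run:
```python
from h import *
f=grab("wrist");o=f["o"]
W=lambda x,y:((x+.5)/1.5-.5,(y+.5)/1.5-.5)
hs=cv2.cvtColor(f["pixels"],cv2.COLOR_RGB2HSV);print(hs[152,265],hs[152,325])
m=(hs[...,1]>60)&(hs[...,0]>70)&(hs[...,0]<110);m[:, :200]=0;m[230:]=0;m[:90]=0
cs=max(cv2.findContours(m.astype(np.uint8),cv2.RETR_EXTERNAL,cv2.CHAIN_APPROX_NONE)[0],key=cv2.contourArea);e=cv2.fitEllipse(cs)
print(e,onz(f,*e[0],.010),onz(f,*W(398,228),.01));p=onz(f,*e[0],.010)
print(o["tcp_pos"],"shift tool scaled",(R.from_rotvec(o["orientation"]).as_matrix().T@(p+[0,0,.155]-o["tcp_pos"])/.3).round(3))
```

```text
[ 83  44 132] [ 35  22 127]
((497.76104736328125, 140.51144409179688), (3.239194393157959, 3.8119239807128906), 80.37482452392578) [ 0.65793819 -0.16086012  0.01      ] [ 0.44186467 -0.17090847  0.01      ]
[ 0.43541293 -0.18991385  0.33900886] shift tool scaled [0.742 0.58  0.099]
```

{"api": "step_arm", "payload": {"xyz": [[0.022, 0.1, 0.062], [0.022, 0.2, 0.062], [0.022, 0.32, 0.062], [0.022, 0.42, 0.062], [0.022, 0.49, 0.062], [0.022, 0.53, 0.062], [0.022, 0.53, 0.062], [0.022, 0.53, 0.062]], "rotation": [[0, 0, 0], [0, 0, 0], [0, 0, 0], [0, 0, 0], [0, 0, 0], [0, 0, 0], [0, 0, 0], [0, 0, 0]]}}

```text
clock: 13.72
tcp_pos: [0.4432, -0.1713, 0.1812]
orientation: [-1.573, -0.001, -0.003]
contact_force: [0.2, 0.1, -0.1]
grip_width: 0.0683
```

Run:
```python
from h import *
f=grab("wrist");save(f,"k_w.png",None,1.5);print(f["o"]["tcp_pos"],f["o"]["contact_force"])
f=grab("side");save(f,"k_s.png",(210,150,350,290),5)
```

```text
[ 0.44316449 -0.17125244  0.18122937] [ 0.20485239  0.08054589 -0.07685888]
```

View pics/k_w.png

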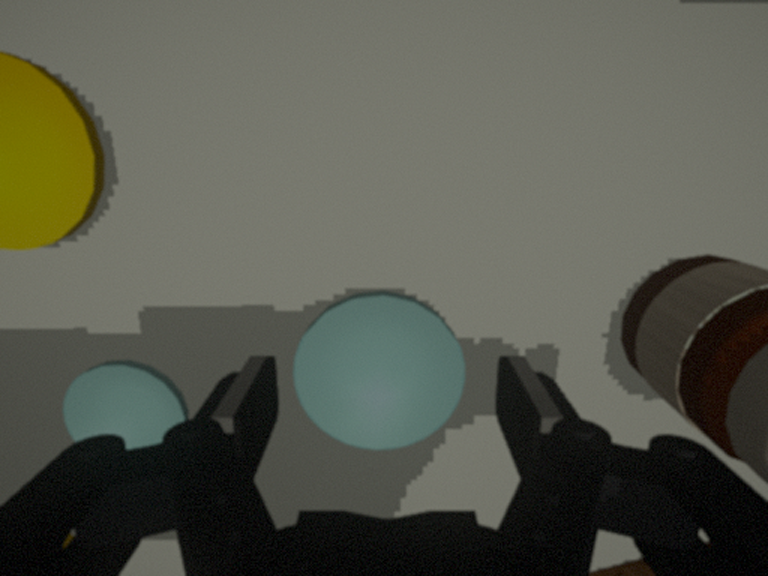

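View pics/k_s.png

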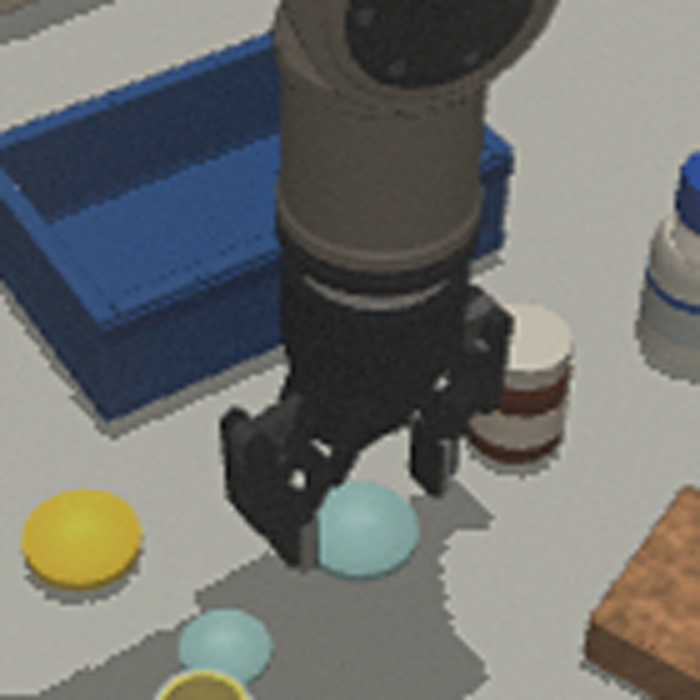

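Run:
```python
from h import *
f=grab("wrist");o=f["o"]
W=lambda x,y:((x+.5)/1.5-.5,(y+.5)/1.5-.5)
p=onz(f,*W(379.5,371),.0105);print(p,(p-o["tcp_pos"]))
# tips: predicted pixel for tool points
T=np.array(r.grab_frame("wrist")["mount"]);Ti=np.linalg.inv(T)
for y in (.160,.166,.170,.173):
  for z in (-.011,.011):
    q=Ti@[-.034,y,z,1];print(y,z,(f["cx"]+f["fx"]*q[0]/q[2])*1.5,(f["cy"]+f["fy"]*q[1]/q[2])*1.5)
```

```text
[ 0.44050392 -0.1708505   0.0105    ] [-0.00257128  0.00054041 -0.17074291]
0.16 -0.011 278.2042675110021 422.0556494377584
0.16 0.011 273.4047864262361 356.51467599614676
0.166 -0.011 282.2486857526992 411.5244366326433
0.166 0.011 277.80730559582906 348.09303106505234
0.17 -0.011 284.78098607778225 404.93060977888985
0.17 0.011 280.55646458370506 342.83412361612466
0.173 -0.011 286.6008069611802 400.1919997131282
0.173 0.011 282.52864305975277 339.06151383835595
```

{"api": "step_arm", "payload": {"xyz": [[-0.008, 0.01, 0.002], [-0.008, 0.02, 0.002], [-0.008, 0.028, 0.002], [-0.008, 0.031, 0.002], [-0.008, 0.031, 0.002]], "rotation": [[0, 0, 0], [0, 0, 0], [0, 0, 0], [0, 0, 0], [0, 0, 0]]}}

```text
clock: 14.55
tcp_pos: [0.4405, -0.1708, 0.1716]
orientation: [-1.573, -0.001, -0.003]
contact_force: [0.4, 0.2, -0.1]
grip_width: 0.0685
```

Run:
```python
from h import *
f=grab("wrist");save(f,"l_w.png",(130,180,400,384),2.8);print(f["o"]["tcp_pos"],f["o"]["contact_force"])
f=grab("side");save(f,"l_s.png",(230,200,350,290),6)
```

```text
[ 0.44050693 -0.17081176  0.17159992] [ 0.44324933  0.17198829 -0.11924402]
```

View pics/l_w.png

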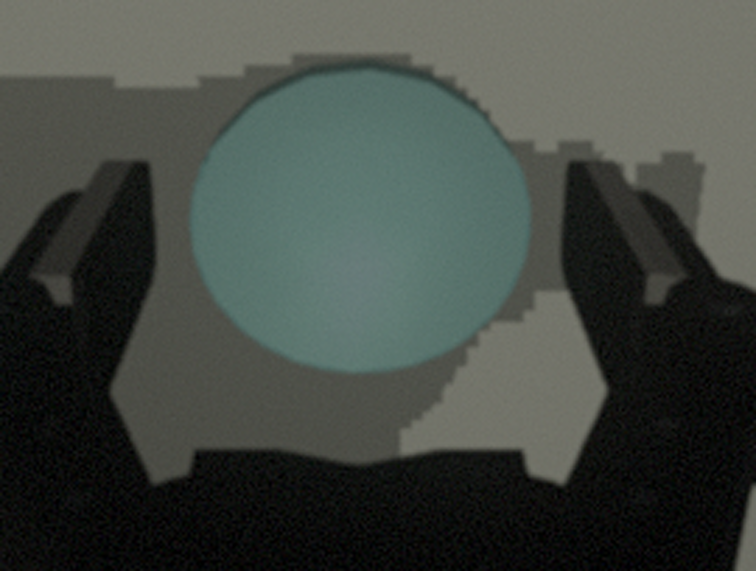

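View pics/l_s.png

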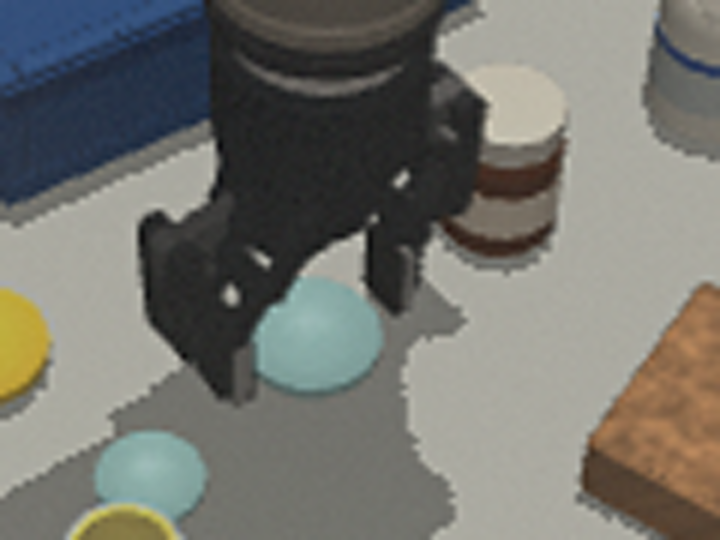

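{"api": "step_arm", "payload": {"xyz": [[0, 0.004, 0.0], [0, 0.004, 0.0], [0, 0.004, 0], [0, 0.004, 0], [0, 0.004, 0], [0, 0.004, 0]], "rotation": [[0, 0, 0], [0, 0, 0], [0, 0, 0], [0, 0, 0], [0, 0, 0], [0, 0, 0]], "grip": 1, "force": 20}}

```text
clock: 15.4
tcp_pos: [0.4406, -0.1709, 0.1709]
orientation: [-1.573, -0.001, -0.003]
contact_force: [-1.7, 0.6, 6.2]
grip_width: 0.0529
```

Run:
```python
from h import *
f=grab("wrist");save(f,"n_w.png",(130,180,400,384),2.8);print(f["o"]["tcp_pos"],f["o"]["contact_force"])
```

```text
[ 0.44059204 -0.17088076  0.17090374] [-1.73549711  0.58802282  6.15282418]
```

View pics/n_w.png

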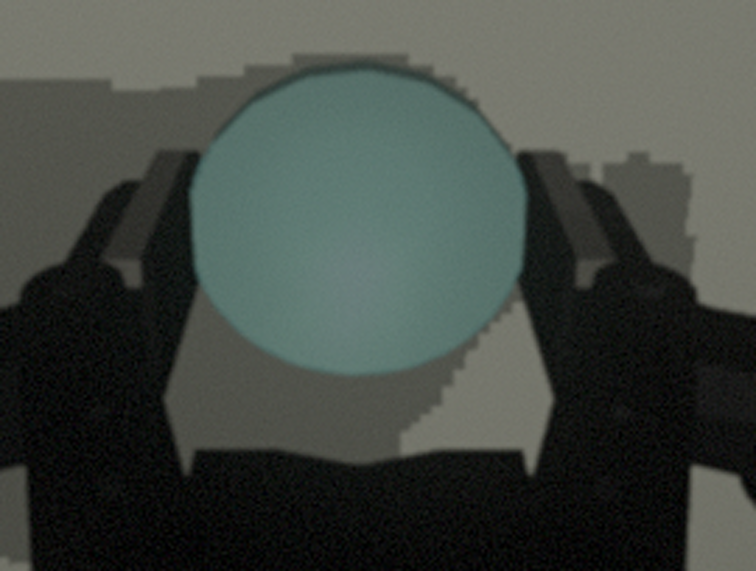

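{"api": "step_arm", "payload": {"xyz": [[0, -0.02, 0], [0, -0.05, 0], [0, -0.11, 0], [0, -0.2, 0], [0, -0.31, 0], [0, -0.44, 0], [0, -0.57, 0], [0, -0.68, 0.03], [0.02, -0.76, 0.09], [0.04, -0.8, 0.17], [0.06, -0.8, 0.27], [0.08, -0.8, 0.38], [0.1, -0.8, 0.5], [0.13, -0.8, 0.62], [0.15, -0.8, 0.73], [0.17, -0.8, 0.84], [0.19, -0.8, 0.93], [0.2, -0.8, 0.98], [0.2, -0.8, 1.0]], "rotation": [[0, 0, 0], [0, 0, 0], [0, 0, 0], [0, 0, 0], [0, 0, 0], [0, 0, 0], [0, 0, 0], [0, 0, 0], [0, 0, 0], [0, 0, 0], [0, 0, 0], [0, 0, 0], [0, 0, 0], [0, 0, 0], [0, 0, 0], [0, 0, 0], [0, 0, 0], [0, 0, 0], [0, 0, 0]]}}

```text
clock: 17.82
tcp_pos: [0.5003, 0.1299, 0.4105]
orientation: [-1.573, -0.002, -0.003]
contact_force: [-1.0, 0.0, -1.6]
grip_width: 0.0529
```

Run:
```python
from h import *
f=grab("wrist");save(f,"o_w.png",None,1.5);print(f["o"]["tcp_pos"],f["o"]["grip_width"])
```

```text
[0.50027191 0.12993028 0.41051878] 0.052901469293174005
```

View pics/o_w.png

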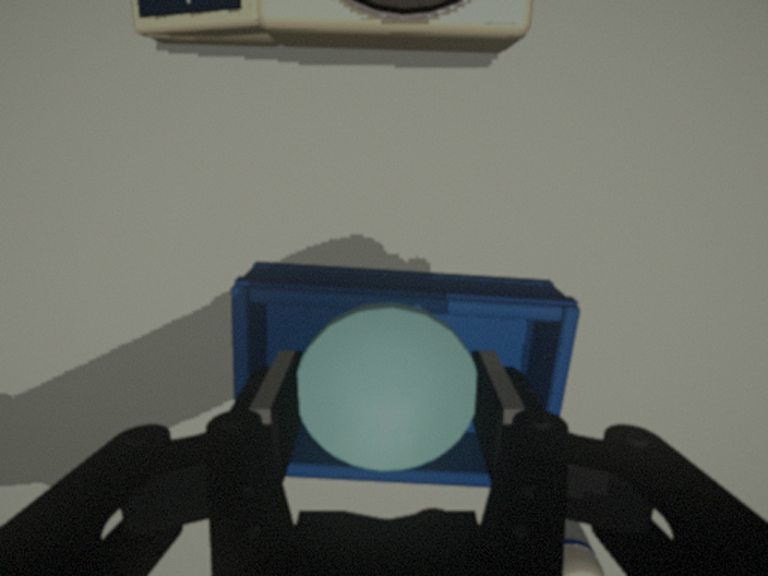

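{"api": "step_arm", "payload": {"xyz": [[0.01, 0, 0.08], [0.02, 0, 0.2], [0.03, 0, 0.3], [0.042, 0, 0.38], [0.042, 0, 0.4], [0.042, 0, 0.4]], "rotation": [[0, 0, 0], [0, 0, 0], [0, 0, 0], [0, 0, 0], [0, 0, 0], [0, 0, 0]]}}

```text
clock: 18.62
tcp_pos: [0.5129, 0.249, 0.4101]
orientation: [-1.574, -0.0, -0.003]
contact_force: [-0.1, 0.7, 0.2]
grip_width: 0.053
```

Run:
```python
from h import *
f=grab("wrist");save(f,"p_w.png",None,1.5);print(f["o"]["tcp_pos"],f["o"]["grip_width"])
```

```text
[0.51290573 0.24901506 0.41008672] 0.05304273865436712
```

View pics/p_w.png

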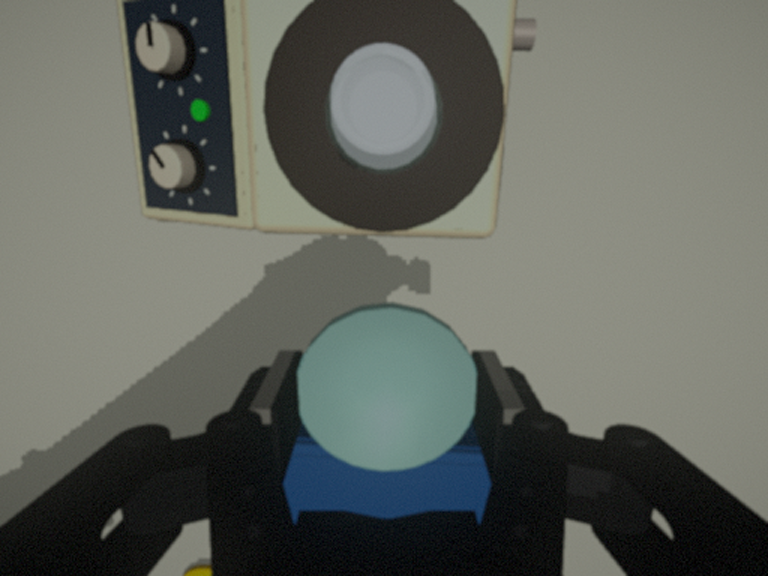

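Run:
```python
from h import *
f=grab("wrist");save(f,"q_w.png",(200,15,310,125),7)
```

```text
(no output)
```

View pics/q_w.png

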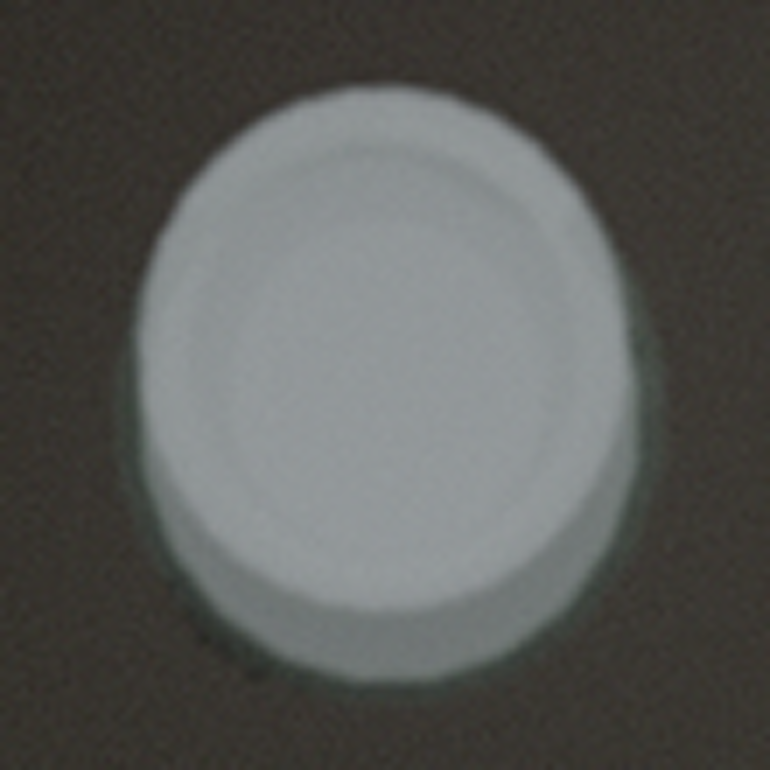

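Run:
```python
from h import *
f=grab("wrist");t=f["o"]["tcp_pos"]
m=onz(f,200+384.5/7-.5,15+346.5/7-.5,.2)
W=lambda x,y:((x+.5)/1.5-.5,(y+.5)/1.5-.5)
g=onz(f,*W(387,387.5),t[2]-.1709+.012)
print(t,m,g,g-t, ((m-g)/.3).round(4))
```

```text
[0.5130375  0.24847301 0.41014473] [0.51142041 0.33462981 0.2       ] [0.51278325 0.24944586 0.25124473] [-0.00025424  0.00097285 -0.1589    ] [-0.0045  0.2839 -0.1708]
```

{"api": "step_arm", "payload": {"xyz": [[-0.001, 0, 0.07], [-0.003, 0, 0.16], [-0.003, 0, 0.24], [-0.003, 0, 0.278], [-0.003, 0.01, 0.284], [-0.003, 0.04, 0.284], [-0.003, 0.08, 0.284], [-0.003, 0.11, 0.284], [-0.003, 0.12, 0.284], [-0.003, 0.12, 0.284]], "rotation": [[0, 0, 0], [0, 0, 0], [0, 0, 0], [0, 0, 0], [0, 0, 0], [0, 0, 0], [0, 0, 0], [0, 0, 0], [0, 0, 0], [0, 0, 0]]}}

```text
clock: 20.02
tcp_pos: [0.5125, 0.3335, 0.3737]
orientation: [-1.574, 0.001, -0.004]
contact_force: [-0.1, -0.4, -0.3]
grip_width: 0.0527
```

Run:
```python
from h import *
f=grab("wrist");save(f,"r_w.png",None,1.5);print(f["o"]["tcp_pos"],f["o"]["contact_force"])
f=grab("side");save(f,"r_d.png",(160,50,250,140),7)
```

```text
[0.51250841 0.3335266  0.37373794] [-0.08180289 -0.36412361 -0.3356768 ]
```

View pics/r_w.png

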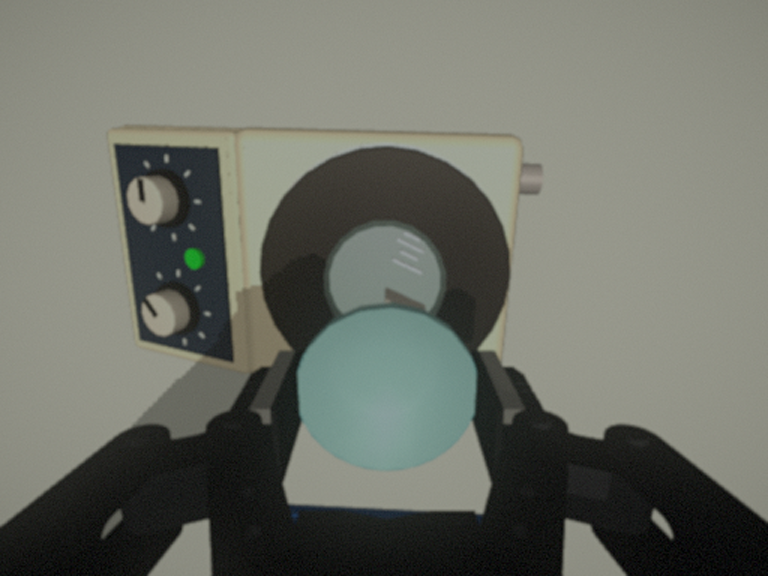

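View pics/r_d.png

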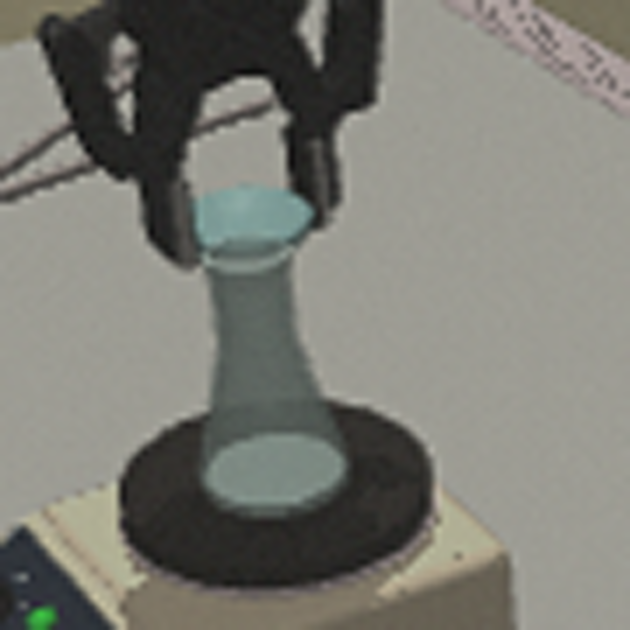

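Aligned over the mouth (glass at about (253,210) over mouth (250,255) in the side crop). Lower in small steps.

{"api": "step_arm", "payload": {"xyz": [[0, 0.004, 0], [0, 0.008, 0], [0, 0.011, 0], [0, 0.011, 0]], "rotation": [[0, 0, 0], [0, 0, 0], [0, 0, 0], [0, 0, 0]]}}

```text
clock: 20.62
tcp_pos: [0.5126, 0.3337, 0.3709]
orientation: [-1.574, -0.0, -0.004]
contact_force: [-0.1, 0.7, -0.4]
grip_width: 0.0528
```

{"api": "step_arm", "payload": {"xyz": [[0, 0.002, 0], [0, 0.004, 0], [0, 0.004, 0]], "rotation": [[0, 0, 0], [0, 0, 0], [0, 0, 0]]}}

```text
clock: 21.0
tcp_pos: [0.5126, 0.3337, 0.3697]
orientation: [-1.574, -0.0, -0.004]
contact_force: [0.1, -0.5, 0.2]
grip_width: 0.0527
```

{"api": "step_arm", "payload": {"xyz": [[0, 0.001, 0], [0, 0.003, 0], [0, 0.003, 0]], "rotation": [[0, 0, 0], [0, 0, 0], [0, 0, 0]]}}

```text
clock: 21.38
tcp_pos: [0.5125, 0.3337, 0.3687]
orientation: [-1.574, 0.0, -0.004]
contact_force: [0.2, -0.0, -0.5]
grip_width: 0.0526
```

{"api": "step_arm", "payload": {"xyz": [[0, 0.001, 0], [0, 0.004, 0], [0, 0.004, 0]], "rotation": [[0, 0, 0], [0, 0, 0], [0, 0, 0]]}}

```text
clock: 21.75
tcp_pos: [0.5126, 0.3338, 0.3683]
orientation: [-1.573, -0.0, -0.005]
contact_force: [-1.0, -0.7, 5.0]
grip_width: 0.0526
```

Run:
```python
from h import *
f=grab("side");save(f,"s_d.png",(160,50,250,140),7);print(f["o"]["contact_force"],f["o"]["tcp_pos"])
```

```text
[-1.01032748 -0.65740219  5.02395445] [0.512606   0.33377228 0.36825824]
```

View pics/s_d.png

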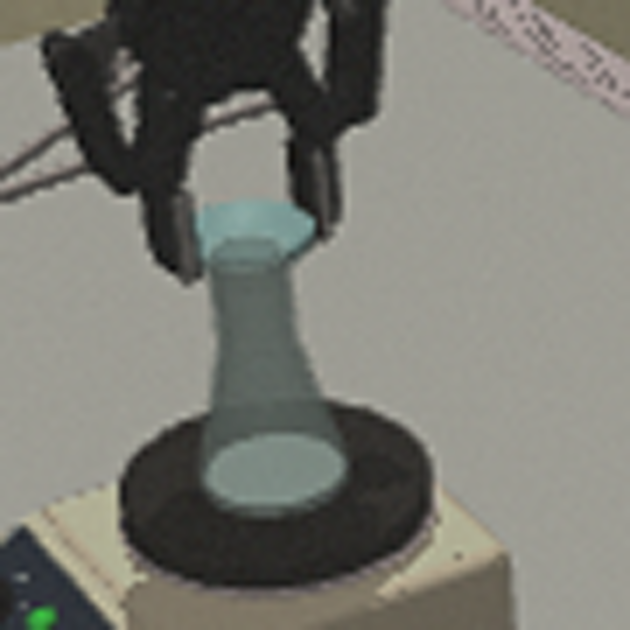

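Contact (5 N), glass seated on the mouth. Release, opening a little first.

{"api": "step_arm", "payload": {"xyz": [[0, -0.001, 0], [0, -0.001, 0], [0, -0.001, 0], [0, -0.001, 0]], "rotation": [[0, 0, 0], [0, 0, 0], [0, 0, 0], [0, 0, 0]], "grip": 0.15}}

```text
clock: 22.3
tcp_pos: [0.5126, 0.3337, 0.3684]
orientation: [-1.573, -0.0, -0.005]
contact_force: [1.3, 0.1, -1.0]
grip_width: 0.0726
```

{"api": "step_arm", "payload": {"xyz": [[0, -0.03, 0], [0, -0.08, 0], [0, -0.15, 0], [0, -0.2, 0], [0, -0.2, 0]], "rotation": [[0, 0, 0], [0, 0, 0], [0, 0, 0], [0, 0, 0], [0, 0, 0]]}}

```text
clock: 22.92
tcp_pos: [0.5127, 0.3342, 0.4303]
orientation: [-1.572, -0.002, -0.007]
contact_force: [0.3, -0.3, -0.5]
grip_width: 0.0725
```

Run:
```python
from h import *
f=grab("wrist");save(f,"t_w.png",None,1.5);print(f["o"]["tcp_pos"],f["o"]["contact_force"])
f=grab("side");save(f,"t_d.png",(160,50,250,140),7)
```

```text
[0.51267196 0.33417979 0.43025059] [ 0.28488498 -0.30495627 -0.48334906]
```

View pics/t_w.png

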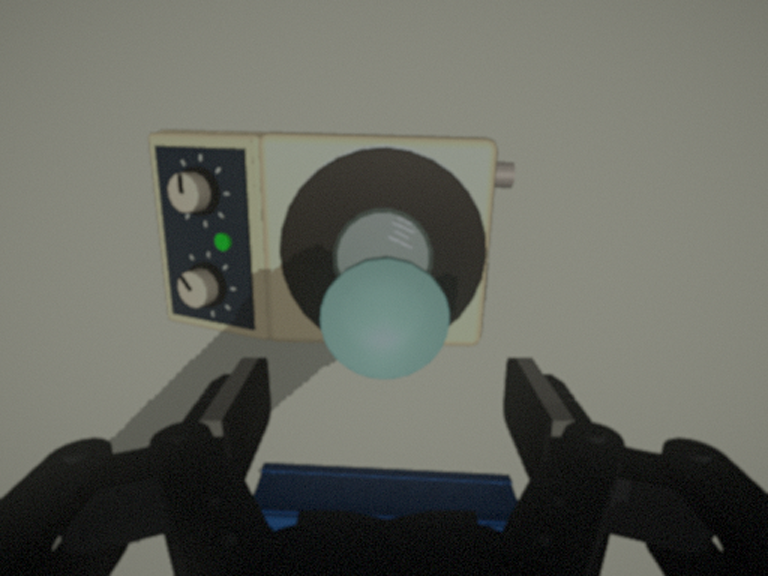

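View pics/t_d.png

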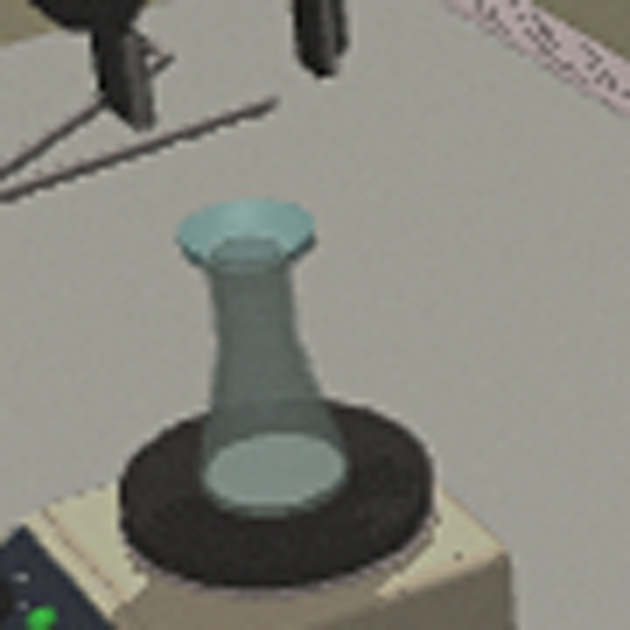

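{"api": "step_arm", "payload": {"xyz": [[0, 0, -0.08], [0, 0, -0.2], [0.01, 0, -0.34], [0.02, 0, -0.48], [0.03, 0, -0.62], [0.05, 0, -0.75], [0.06, 0, -0.87], [0.07, 0, -0.96], [0.08, 0, -1.0]], "rotation": [[0, 0.05, 0], [0, 0.15, 0], [0, 0.25, 0], [0, 0.35, 0], [0, 0.45, 0], [0, 0.55, 0], [0, 0.65, 0], [0, 0.74, 0], [0, 0.785, 0]], "grip": 0.1}}

```text
clock: 24.15
tcp_pos: [0.5352, 0.0316, 0.4282]
orientation: [-1.35, 0.961, -0.966]
contact_force: [0.3, 0.7, -0.2]
grip_width: 0.0767
```

```bash
cat >> h.py <<'E'
def plan(target,psi=None,o=None):
    o=o or r.get_obs();M=R.from_rotvec(o["orientation"]).as_matrix()
    t=M.T@(np.array(target)-o["tcp_pos"])/.3
    yaw=np.arctan2(M[1,0],M[0,0])
    s="tcp %s yaw %.4f shift %s"%(o["tcp_pos"].round(4),yaw,t.round(3))
    if psi is not None:
        G=np.array([[np.cos(psi),0,-np.sin(psi)],[np.sin(psi),0,np.cos(psi)],[0,-1,0]])
        s+=" rot %s"%(R.from_matrix(M.T@G).as_rotvec()/(np.pi/2)).round(4)
    print(s)
E
python3 - <<'E'
from h import *
plan([.5366,-.2872,.34],-1.233)
E
```

```text
tcp [0.5352 0.0316 0.4282] yaw -1.2417 shift [ 1.006  0.298 -0.339] rot [ 0.     -0.0055  0.0026]
```

{"api": "step_arm", "payload": {"xyz": [[0.08, 0, -0.03], [0.22, 0, -0.07], [0.36, 0, -0.12], [0.5, 0, -0.17], [0.64, 0.05, -0.21], [0.77, 0.1, -0.26], [0.86, 0.17, -0.3], [0.92, 0.22, -0.31], [0.92, 0.22, -0.31], [0.92, 0.22, -0.31]], "rotation": [[0, 0, 0], [0, 0, 0], [0, 0, 0], [0, 0, 0], [0, 0, 0], [0, 0, 0], [0, 0, 0], [0, 0, 0], [0, -0.005, 0], [0, -0.005, 0]]}}

```text
clock: 25.4
tcp_pos: [0.5372, -0.2585, 0.3636]
orientation: [-1.352, 0.954, -0.959]
contact_force: [-0.1, 0.8, 0.5]
grip_width: 0.0768
```

Run:
```python
from h import *
f=grab("wrist");save(f,"u_w.png",None,1.5);print(f["o"]["tcp_pos"],f["o"]["grip_width"])
```

```text
[ 0.53715893 -0.25846669  0.36359053] 0.07678605276617838
```

View pics/u_w.png

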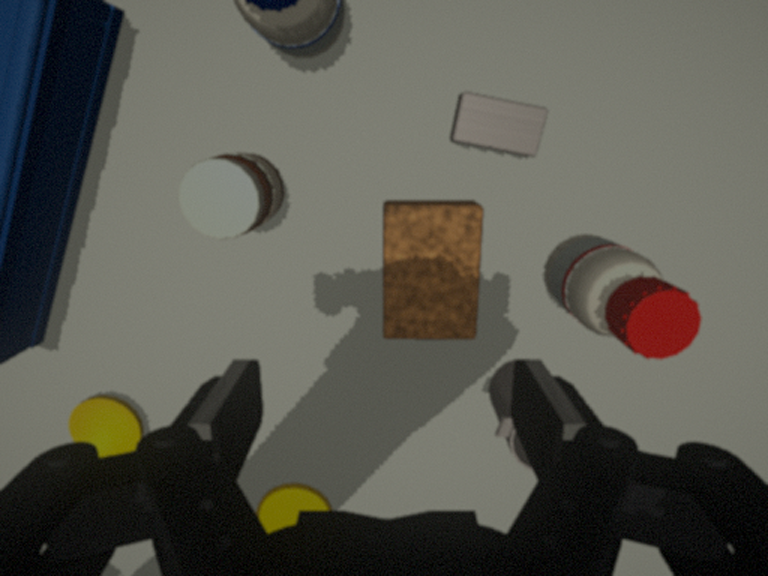

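Run:
```python
from h import *
f=grab("wrist")
W=lambda x,y:((x+.5)/1.5-.5,(y+.5)/1.5-.5)
c=np.array([onz(f,*W(*q),.03)[:2] for q in ((385,206),(480,207),(476,338),(384,338))])
print(c.round(4),c.mean(0));print(np.linalg.norm(c-np.roll(c,1,0),axis=1));d=c[0]-c[3]+c[1]-c[2];print("yaw",np.arctan2(d[1],d[0]))
m=c.mean(0)
plan([m[0],m[1],.173],np.arctan2(d[1],d[0])-np.pi/2,f["o"])
```

```text
[[ 0.5679 -0.2477]
 [ 0.5871 -0.3042]
 [ 0.504  -0.3358]
 [ 0.4833 -0.2767]] [ 0.53558892 -0.29109437]
[0.08941551 0.05972617 0.08887298 0.06263895]
yaw 0.3464911116537761
tcp [ 0.5372 -0.2584  0.3639] yaw -1.2315 shift [ 0.099  0.637 -0.042] rot [-0.0007 -0.0046  0.0025]
```

{"api": "step_arm", "payload": {"xyz": [[0.04, 0.05, -0.02], [0.09, 0.15, -0.04], [0.095, 0.27, -0.042], [0.095, 0.4, -0.042], [0.095, 0.5, -0.042], [0.095, 0.57, -0.042], [0.095, 0.6, -0.042], [0.095, 0.632, -0.042], [0.095, 0.632, -0.042]], "rotation": [[0, -0.002, 0], [0, -0.005, 0], [0, -0.005, 0], [0, -0.005, 0], [0, -0.005, 0], [0, -0.005, 0], [0, -0.005, 0], [0, -0.005, 0], [0, -0.005, 0]]}}

```text
clock: 26.62
tcp_pos: [0.5353, -0.2902, 0.1746]
orientation: [-1.355, 0.947, -0.953]
contact_force: [-0.1, 0.4, 0.3]
grip_width: 0.0769
```

{"api": "step_arm", "payload": {"xyz": [[0, 0, 0], [0, 0, 0], [0, 0, 0], [0, 0, 0], [0, 0, 0]], "rotation": [[0, 0, 0], [0, 0, 0], [0, 0, 0], [0, 0, 0], [0, 0, 0]], "grip": 1, "force": 40}}

```text
clock: 27.25
tcp_pos: [0.5357, -0.2905, 0.1755]
orientation: [-1.355, 0.945, -0.955]
contact_force: [-0.1, 0.3, 6.1]
grip_width: 0.0632
```

Run:
```python
from h import *
f=grab("wrist");save(f,"v_w.png",None,1.5);print(f["o"]["tcp_pos"],f["o"]["grip_width"])
```

```text
[ 0.53574387 -0.29045032  0.17545994] 0.06316545776381485
```

View pics/v_w.png

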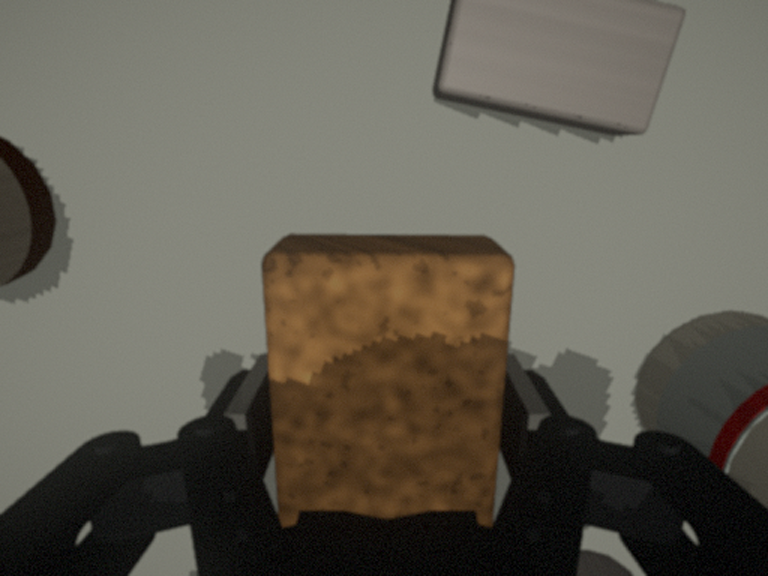

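Run:
```python
from h import *
f=grab("wrist")
W=lambda x,y:((x+.5)/1.5-.5,(y+.5)/1.5-.5)
for q in ((270,253),(508,253),(389,253)):
    p=onz(f,*W(*q),.03);M=R.from_rotvec(f["o"]["orientation"]).as_matrix();print((M.T@(p-f["o"]["tcp_pos"])).round(4))
plan([.5,-.02,.40],-1.62)
plan([.44,.17,.40],-1.62)
```

```text
[-0.0286  0.1454  0.0451]
[0.0298 0.1457 0.045 ]
[0.0006 0.1456 0.0451]
tcp [ 0.5357 -0.2905  0.1755] yaw -1.2237 shift [-0.884 -0.753  0.197] rot [-0.0022  0.2523  0.003 ]
tcp [ 0.5357 -0.2905  0.1755] yaw -1.2237 shift [-1.548 -0.756  0.224] rot [-0.0022  0.2523  0.003 ]
```

{"api": "step_arm", "payload": {"xyz": [[0, -0.04, 0], [0, -0.12, 0], [0, -0.24, 0], [0, -0.38, 0], [0, -0.52, 0], [-0.05, -0.64, 0.01], [-0.13, -0.72, 0.03], [-0.24, -0.75, 0.06], [-0.37, -0.75, 0.09], [-0.5, -0.75, 0.12], [-0.63, -0.75, 0.15], [-0.76, -0.75, 0.18], [-0.88, -0.75, 0.197], [-0.95, -0.75, 0.2]], "rotation": [[0, 0, 0], [0, 0, 0], [0, 0, 0], [0, 0, 0], [0, 0, 0], [0, 0.03, 0], [0, 0.06, 0], [0, 0.1, 0], [0, 0.14, 0], [0, 0.18, 0], [0, 0.22, 0], [0, 0.25, 0], [0, 0.252, 0.0], [0, 0.252, 0]]}}

```text
clock: 29.1
tcp_pos: [0.4936, 0.0009, 0.3996]
orientation: [-1.186, 1.238, -1.248]
contact_force: [0.4, 1.0, -0.6]
grip_width: 0.0632
```

Run:
```python
from h import *
plan([.43,.17,.42],-1.62)
```

```text
tcp [0.4936 0.0009 0.3996] yaw -1.6171 shift [-0.553 -0.071 -0.237] rot [-0.0028  0.0018  0.0021]
```

{"api": "step_arm", "payload": {"xyz": [[-0.12, -0.02, -0.05], [-0.26, -0.04, -0.1], [-0.4, -0.07, -0.16], [-0.51, -0.07, -0.22], [-0.553, -0.07, -0.237], [-0.553, -0.07, -0.237], [-0.553, -0.07, -0.237]], "rotation": [[0, 0, 0], [0, 0, 0], [0, 0, 0], [0, 0, 0], [0, 0, 0], [0, 0, 0], [0, 0, 0]]}}

```text
clock: 29.98
tcp_pos: [0.4307, 0.1685, 0.4197]
orientation: [-1.186, 1.24, -1.25]
contact_force: [-0.5, -1.0, -0.9]
grip_width: 0.0632
```

Run:
```python
from h import *
f=grab("wrist");save(f,"x_w.png",None,1.5);print(f["o"]["tcp_pos"],f["o"]["orientation"])
```

```text
[0.43067875 0.16847474 0.4197345 ] [-1.18555214  1.23975085 -1.24996443]
```

View pics/x_w.png

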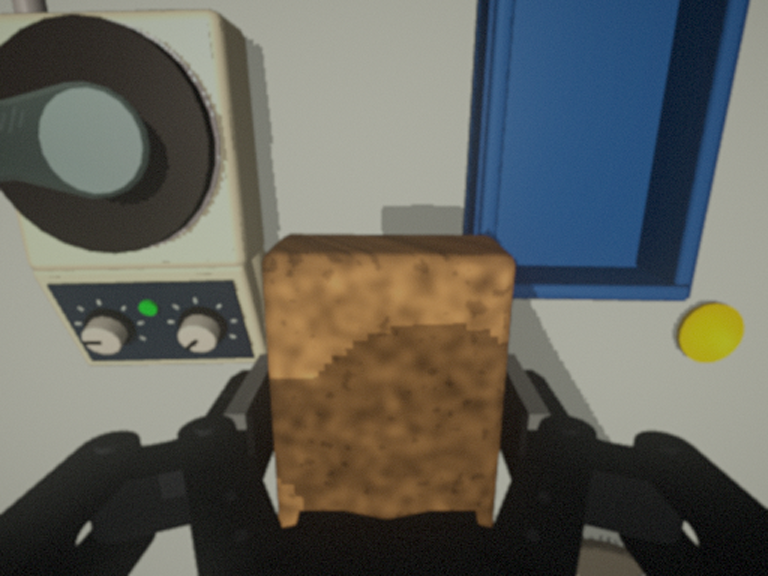

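Run:
```python
from h import *
f=grab("wrist");save(f,"y_w.png",(295,0,505,210),3.8)
```

```text
(no output)
```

View pics/y_w.png

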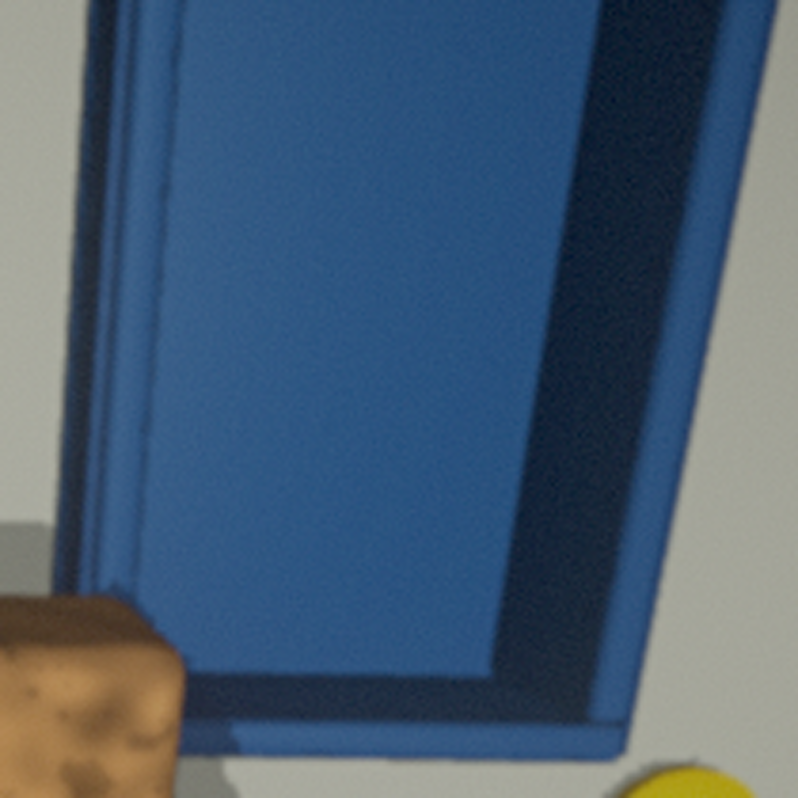

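Run:
```python
from h import *
f=grab("wrist")
S=lambda x,y:(295+(x+.5)/3.8-.5,(y+.5)/3.8-.5)
g=lambda *q:onz(f,*S(*q),.07)[:2]
r1,r2=g(720,0),g(588,718);l1,l2=g(183,0),g(143,500);n1=g(250,718)
print(r1,r2,l1,l2,n1)
ax=(r1-r2)/np.linalg.norm(r1-r2);al=(l1-l2)/np.linalg.norm(l1-l2);print("yaw",np.arctan2(ax[1],ax[0]),np.arctan2(al[1],al[0]))
u=ax+al;u/=np.linalg.norm(u);n=np.array([-u[1],u[0]])
print("width",(l1-r1)@n,(l2-r2)@n)
cy=((l1+l2)/2@n+(r1+r2)/2@n)/2; cx=(r2@u+n1@u)/2+.108
print("centre",cx*u+cy*n, "outer right", g(778,0),g(625,755))
W=lambda x,y:((x+.5)/1.5-.5,(y+.5)/1.5-.5)
from scipy.optimize import least_squares
P=np.array([onz(f,*W(*c),.095)[:2] for c in ((75,16),(140,37),(190,80),(214,145),(200,200),(165,235),(115,251),(65,240),(20,207))])
s=least_squares(lambda p:np.hypot(P[:,0]-p[0],P[:,1]-p[1])-.0675,[.51,.33]);print(s.x,s.fun.round(4))
```

```text
[ 0.57346062 -0.04109879] [ 0.39918419 -0.03085234] [0.57955894 0.08419286] [0.46438171 0.09170567] [0.40383721 0.06156109]
yaw -0.058726619355147 -0.06513603554898169
width 0.12542888063715213 0.12635824241785523
centre [0.5103536  0.02560193] outer right [ 0.57280107 -0.05464927] [ 0.38795825 -0.04232317]
[0.51227298 0.33365251] [-0.0024 -0.0033 -0.0003  0.0014 -0.0005 -0.0021 -0.001  -0.0013 -0.002 ]
```

Run:
```python
from h import *
plan([.5125,.180,.1795],-1.622)
```

```text
tcp [0.4306 0.1688 0.4197] yaw -1.6194 shift [-0.054  0.802  0.267] rot [-0.0028  0.0016  0.0023]
```

{"api": "step_arm", "payload": {"xyz": [[-0.01, 0.02, 0.06], [-0.03, 0.05, 0.15], [-0.05, 0.12, 0.23], [-0.054, 0.24, 0.264], [-0.054, 0.37, 0.267], [-0.054, 0.5, 0.267], [-0.054, 0.62, 0.267], [-0.054, 0.72, 0.267], [-0.054, 0.78, 0.267], [-0.054, 0.8, 0.267], [-0.054, 0.8, 0.267]], "rotation": [[0, 0, 0], [0, 0, 0], [0, 0, 0], [-0.002, 0.002, 0.002], [-0.002, 0.002, 0.002], [-0.002, 0.002, 0.002], [-0.002, 0.002, 0.002], [-0.002, 0.002, 0.002], [-0.002, 0.002, 0.002], [-0.002, 0.002, 0.002], [-0.002, 0.002, 0.002]]}}

```text
clock: 31.5
tcp_pos: [0.5128, 0.18, 0.1803]
orientation: [-1.183, 1.246, -1.249]
contact_force: [0.3, -0.2, -0.6]
grip_width: 0.0633
```

Run:
```python
from h import *
plan([.5125,.180,.1755],-1.622)
f=grab("side");save(f,"z_d.png",(130,50,330,230),4)
```

```text
tcp [0.5128 0.18   0.1803] yaw -1.6229 shift [ 0.     0.016 -0.001] rot [-0.0011 -0.0006  0.0002]
```

View pics/z_d.png

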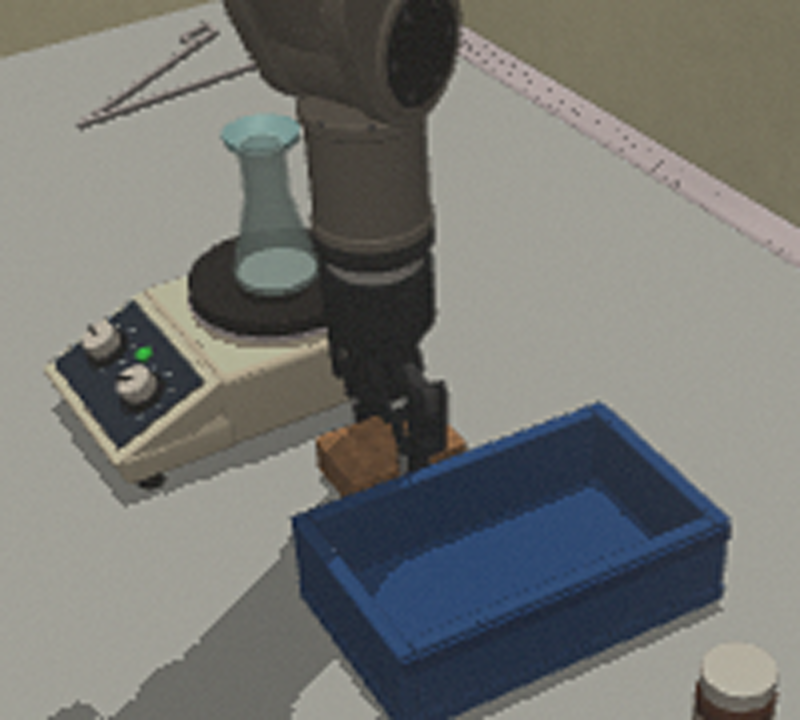

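{"api": "step_arm", "payload": {"xyz": [[0, 0.004, 0], [0, 0.009, 0], [0, 0.014, 0], [0, 0.017, 0], [0, 0.017, 0]], "rotation": [[0, 0, 0], [0, 0, 0], [0, 0, 0], [0, 0, 0], [0, 0, 0]]}}

```text
clock: 32.17
tcp_pos: [0.5129, 0.1802, 0.1756]
orientation: [-1.182, 1.246, -1.248]
contact_force: [-0.2, -0.1, -0.2]
grip_width: 0.0626
```

{"api": "step_arm", "payload": {"xyz": [[0, 0.002, 0], [0, 0.005, 0], [0, 0.005, 0]], "rotation": [[0, 0, 0], [0, 0, 0], [0, 0, 0]]}}

```text
clock: 32.55
tcp_pos: [0.513, 0.1802, 0.1755]
orientation: [-1.182, 1.246, -1.248]
contact_force: [-4.7, -0.3, 17.8]
grip_width: 0.0633
```

{"api": "step_arm", "payload": {"xyz": [[0, -0.003, 0], [0, -0.003, 0], [0, -0.003, 0], [0, -0.003, 0]], "rotation": [[0, 0, 0], [0, 0, 0], [0, 0, 0], [0, 0, 0]], "grip": 0.1}}

```text
clock: 33.05
tcp_pos: [0.5129, 0.1802, 0.1762]
orientation: [-1.183, 1.246, -1.248]
contact_force: [0.1, -0.0, 0.4]
grip_width: 0.077
```

{"api": "step_arm", "payload": {"xyz": [[0, -0.04, 0], [0, -0.12, 0], [0, -0.25, 0], [0, -0.4, 0], [0, -0.55, 0], [0, -0.65, 0], [0, -0.7, 0], [0, -0.7, 0]], "rotation": [[0, 0, 0], [0, 0, 0], [0, 0, 0], [0, 0, 0], [0, 0, 0], [0, 0, 0], [0, 0, 0], [0, 0, 0]]}}

```text
clock: 34.05
tcp_pos: [0.5125, 0.1802, 0.3869]
orientation: [-1.181, 1.245, -1.248]
contact_force: [-1.0, 0.5, -1.1]
grip_width: 0.0769
```

Run:
```python
from h import *
f=grab("wrist");save(f,"aa_w.png",None,1.5);print(f["o"]["tcp_pos"],f["o"]["contact_force"])
```

```text
[0.51252774 0.18021186 0.38690262] [-1.00194673  0.46001331 -1.05055265]
```

View pics/aa_w.png

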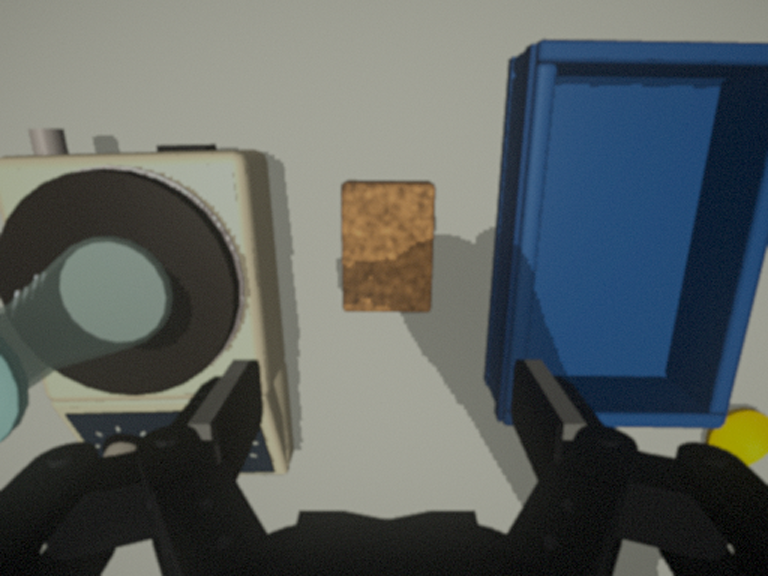

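Run:
```python
from h import *
from scipy.optimize import least_squares
f=grab("wrist")
W=lambda x,y:((x+.5)/1.5-.5,(y+.5)/1.5-.5)
c=np.array([onz(f,*W(*q),.03)[:2] for q in ((342,184),(435,184),(432,311),(344,311))]);pad=c.mean(0);d=c[0]-c[3]+c[1]-c[2]
print("pad",pad,np.arctan2(d[1],d[0]),np.linalg.norm(c-np.roll(c,1,0),axis=1))
P=np.array([onz(f,*W(*q),.095)[:2] for q in ((107,169),(160,180),(205,213),(232,255),(240,290),(225,340),(190,375),(140,393),(50,370),(10,225))])
s=least_squares(lambda p:np.hypot(P[:,0]-p[0],P[:,1]-p[1])-p[2],[.51,.33,.067]);print("hot",s.x,s.fun.round(4))
g=lambda *q:onz(f,*W(*q),.07)[:2]
print("far outer",g(540,42),g(760,46),"near outer",g(640,427),g(725,427),"left outer",g(540,44),"right",g(768,253),g(728,425), "right inner",g(715,412),g(768,180))
save(f,"bb_w.png",(315,20,512,300),2.6)
```

```text
pad [0.51177596 0.17882295] -0.05543037824492751 [0.08950219 0.06178945 0.08948972 0.06309166]
hot [0.51213938 0.33152988 0.06694775] [-0.0012  0.0006  0.0011  0.0015  0.0014 -0.0017 -0.0029 -0.0005  0.004
 -0.0023]
far outer [0.63060179 0.09094859] [ 0.62239494 -0.02766147] near outer [0.38923514 0.01441663] [ 0.38623223 -0.04308383] left outer [0.62961893 0.09091194] right [ 0.506644   -0.05152718] [ 0.38768746 -0.0448847 ] right inner [ 0.39818898 -0.03470945] [ 0.55052649 -0.04409865]
```

View pics/bb_w.png

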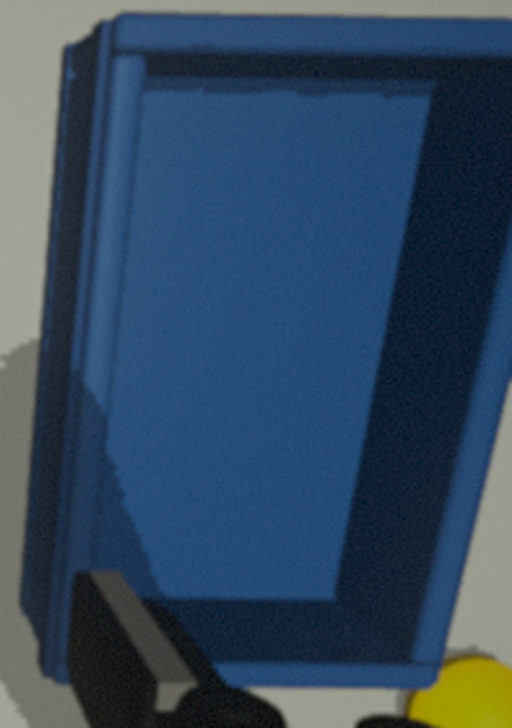

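Run:
```python
from h import *
plan([.62,-.10,.387],-1.622)
plan([.645,-.160,.36],-1.622)
```

```text
tcp [0.512  0.1801 0.385 ] yaw -1.6227 shift [ 0.914 -0.006  0.408] rot [-0.0001 -0.0004  0.0006]
tcp [0.512  0.1801 0.385 ] yaw -1.6227 shift [1.109 0.085 0.501] rot [-0.0001 -0.0004  0.0006]
```

{"api": "step_arm", "payload": {"xyz": [[0.08, -0.01, 0.04], [0.22, -0.01, 0.1], [0.36, -0.01, 0.16], [0.5, -0.01, 0.23], [0.64, 0, 0.3], [0.78, 0.02, 0.37], [0.91, 0.04, 0.43], [0.98, 0.06, 0.47], [1.0, 0.08, 0.5], [1.0, 0.08, 0.5]], "rotation": [[0, 0, 0], [0, 0, 0], [0, 0, 0], [0, 0, 0], [0, 0, 0], [0, 0, 0], [0, 0, 0], [0, 0, 0], [0, 0, 0], [0, 0, 0]], "grip": 0}}

```text
clock: 35.4
tcp_pos: [0.6463, -0.1266, 0.3595]
orientation: [-1.187, 1.249, -1.246]
contact_force: [0.3, 0.8, -0.2]
grip_width: 0.0854
```

Run:
```python
from h import *
f=grab("wrist");save(f,"cc_w.png",None,1.5);print(f["o"]["tcp_pos"],f["o"]["contact_force"])
```

```text
[ 0.64631358 -0.12661394  0.35949644] [ 0.27188554  0.84041894 -0.18925591]
```

View pics/cc_w.png

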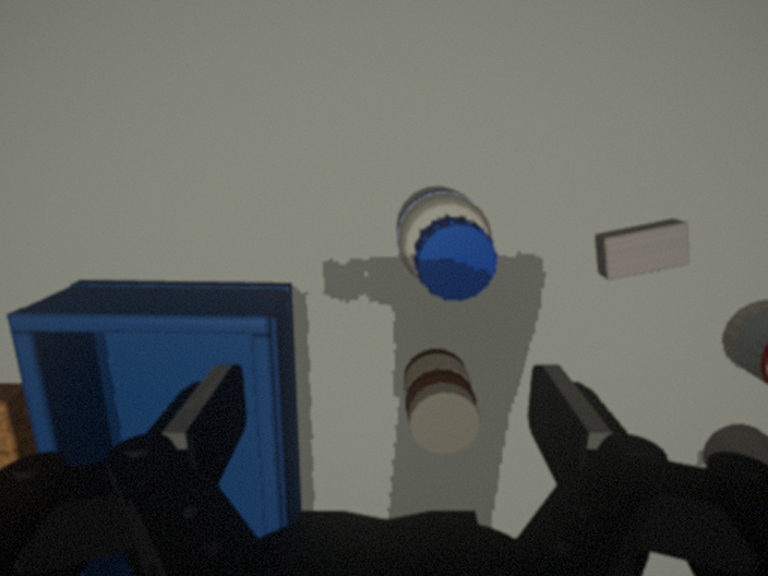

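Run:
```python
from h import *
f=grab("wrist")
W=lambda x,y:((x+.5)/1.5-.5,(y+.5)/1.5-.5)
p=onz(f,*W(456.5,260),.108);print(p)
plan([p[0],p[1],.251],None,f["o"])
print(onz(f,*W(272,335),.07),onz(f,*W(12,318),.07))
```

```text
[ 0.66134575 -0.16010468  0.108     ]
tcp [ 0.6462 -0.1259  0.3602] yaw -1.6213 shift [0.111 0.364 0.057]
[ 0.61223237 -0.05765518  0.07      ] [0.63033473 0.09057943 0.07      ]
```

{"api": "step_arm", "payload": {"xyz": [[0.05, 0, 0.02], [0.1, 0.04, 0.05], [0.111, 0.13, 0.055], [0.111, 0.23, 0.055], [0.111, 0.31, 0.055], [0.111, 0.355, 0.055], [0.111, 0.364, 0.055], [0.111, 0.364, 0.055]], "rotation": [[0, 0, 0], [0, 0, 0], [0, 0, 0], [0, 0, 0], [0, 0, 0], [0, 0, 0], [0, 0, 0], [0, 0, 0]]}}

```text
clock: 36.5
tcp_pos: [0.6613, -0.1602, 0.2521]
orientation: [-1.185, 1.246, -1.246]
contact_force: [-0.6, -0.1, 0.8]
grip_width: 0.0853
```

{"api": "step_arm", "payload": {"xyz": [[0, 0, 0], [0, 0, 0], [0, 0, 0], [0, 0, 0], [0, 0, 0], [0, 0, 0]], "rotation": [[0, 0, 0], [0, 0, 0], [0, 0, 0], [0, 0, 0], [0, 0, 0], [0, 0, 0]], "grip": 1, "force": 40}}

```text
clock: 37.25
tcp_pos: [0.6615, -0.1603, 0.2528]
orientation: [-1.185, 1.245, -1.247]
contact_force: [-0.4, 0.3, 6.7]
grip_width: 0.037
```

Run:
```python
from h import *
f=grab("wrist");save(f,"dd_w.png",None,1.5);print(f["o"]["tcp_pos"],f["o"]["contact_force"])
W=lambda x,y:((x+.5)/1.5-.5,(y+.5)/1.5-.5)
```

```text
[ 0.66154669 -0.16028687  0.25279433] [-0.40450303  0.25746797  6.70131783]
```

View pics/dd_w.png

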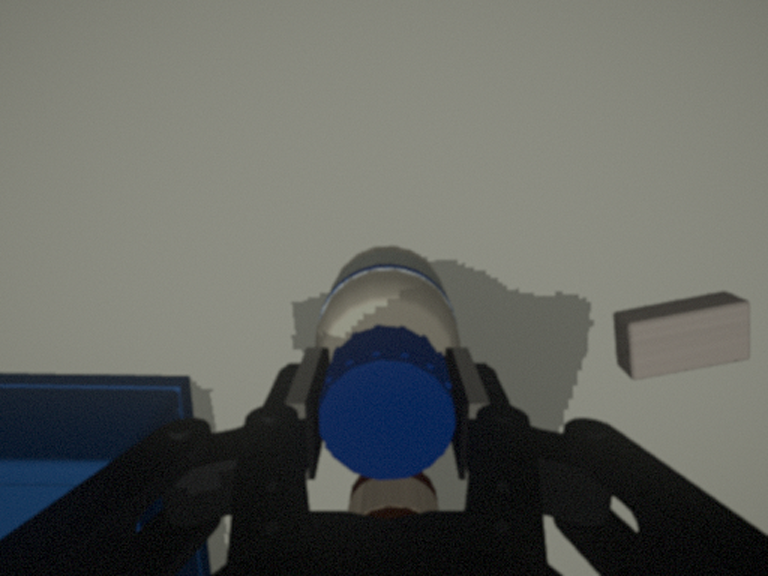

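Run:
```python
from h import *
plan([.565,.021,.375],-1.62)
plan([.565,.021,.275],-1.62)
```

```text
tcp [ 0.6615 -0.1603  0.2528] yaw -1.6212 shift [-0.587 -0.408 -0.351] rot [-0.0007 -0.0008  0.0003]
tcp [ 0.6615 -0.1603  0.2528] yaw -1.6212 shift [-0.587 -0.075 -0.352] rot [-0.0007 -0.0008  0.0003]
```

{"api": "step_arm", "payload": {"xyz": [[0, -0.05, 0], [0, -0.14, 0], [0, -0.25, 0], [-0.02, -0.35, -0.01], [-0.08, -0.4, -0.05], [-0.17, -0.405, -0.1], [-0.28, -0.405, -0.17], [-0.39, -0.405, -0.23], [-0.49, -0.405, -0.29], [-0.56, -0.405, -0.335], [-0.587, -0.405, -0.351], [-0.587, -0.4, -0.351], [-0.587, -0.4, -0.351]], "rotation": [[0, 0, 0], [0, 0, 0], [0, 0, 0], [0, 0, 0], [0, 0, 0], [0, 0, 0], [0, 0, 0], [0, 0, 0], [0, 0, 0], [0, 0, 0], [0, 0, 0], [0, 0, 0], [0, 0, 0]]}}

```text
clock: 38.92
tcp_pos: [0.5655, 0.0197, 0.3726]
orientation: [-1.184, 1.246, -1.249]
contact_force: [1.0, -0.9, -1.0]
grip_width: 0.0366
```

Run:
```python
from h import *
plan([.565,.021,.275],-1.62)
f=grab("wrist");save(f,"ee_w.png",None,1.5)
f=grab("side");save(f,"ee_d.png",(180,80,340,230),5)
```

```text
tcp [0.5655 0.0197 0.3726] yaw -1.6228 shift [-0.005  0.325 -0.002] rot [-0.0008 -0.0018  0.0008]
```

View pics/ee_w.png

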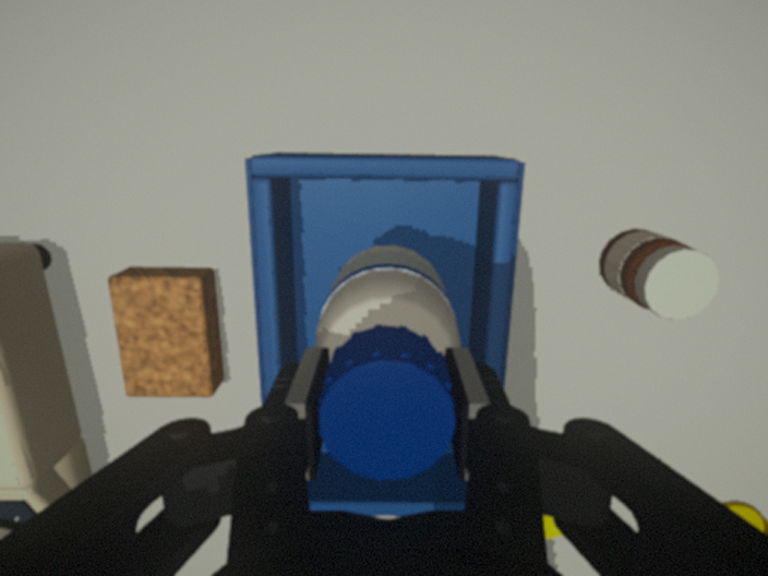

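View pics/ee_d.png

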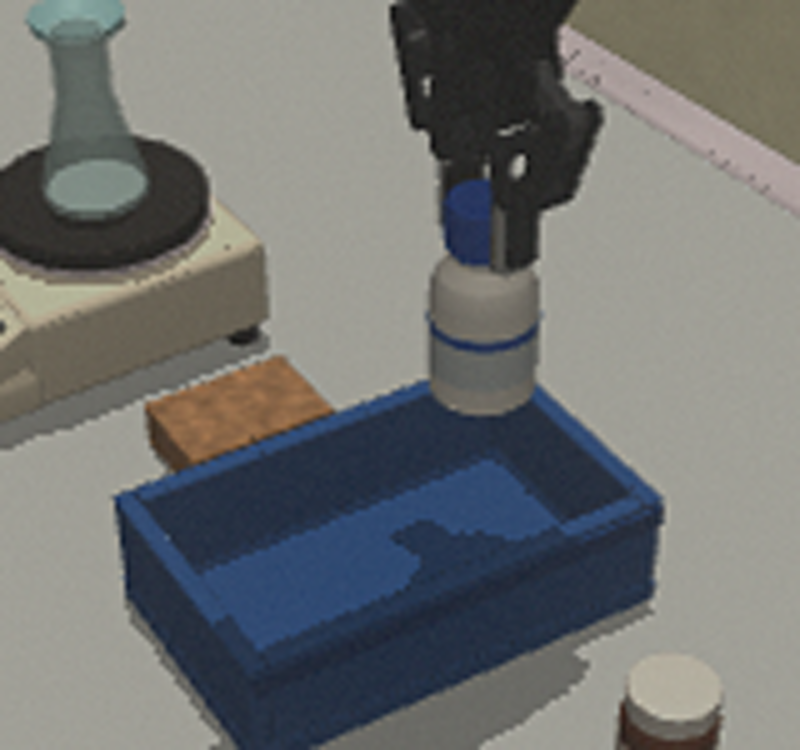

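{"api": "step_arm", "payload": {"xyz": [[-0.002, 0.03, 0], [-0.004, 0.1, 0], [-0.004, 0.18, 0], [-0.004, 0.25, 0], [-0.004, 0.3, 0], [-0.004, 0.325, 0], [-0.004, 0.335, 0], [-0.004, 0.345, 0], [-0.004, 0.345, 0]], "rotation": [[0, 0, 0], [0, 0, 0], [0, 0, 0], [0, 0, 0], [0, 0, 0], [0, 0, 0], [0, 0, 0], [0, 0, 0], [0, 0, 0]]}}

```text
clock: 40.15
tcp_pos: [0.5658, 0.0208, 0.2693]
orientation: [-1.184, 1.246, -1.249]
contact_force: [-0.5, 0.6, -0.5]
grip_width: 0.0369
```

{"api": "step_arm", "payload": {"xyz": [[0, 0.004, 0], [0, 0.009, 0], [0, 0.012, 0], [0, 0.012, 0]], "rotation": [[0, 0, 0], [0, 0, 0], [0, 0, 0], [0, 0, 0]]}}

```text
clock: 40.65
tcp_pos: [0.5658, 0.0208, 0.2657]
orientation: [-1.184, 1.246, -1.249]
contact_force: [-0.6, 0.6, -1.1]
grip_width: 0.0367
```

{"api": "step_arm", "payload": {"xyz": [[0, 0.002, 0], [0, 0.005, 0], [0, 0.005, 0]], "rotation": [[0, 0, 0], [0, 0, 0], [0, 0, 0]]}}

```text
clock: 41.02
tcp_pos: [0.566, 0.0208, 0.2648]
orientation: [-1.183, 1.246, -1.249]
contact_force: [-2.2, -0.4, 4.3]
grip_width: 0.037
```

{"api": "step_arm", "payload": {"xyz": [[0, -0.002, 0], [0, -0.002, 0], [0, -0.002, 0], [0, -0.002, 0]], "rotation": [[0, 0, 0], [0, 0, 0], [0, 0, 0], [0, 0, 0]], "grip": 0.2}}

```text
clock: 41.52
tcp_pos: [0.566, 0.0208, 0.2653]
orientation: [-1.183, 1.246, -1.249]
contact_force: [0.7, 0.2, -0.2]
grip_width: 0.0682
```

{"api": "step_arm", "payload": {"xyz": [[0, -0.04, 0], [0, -0.12, 0], [0, -0.25, 0], [0, -0.35, 0], [0, -0.4, 0], [0, -0.4, 0]], "rotation": [[0, 0, 0], [0, 0, 0], [0, 0, 0], [0, 0, 0], [0, 0, 0], [0, 0, 0]]}}

```text
clock: 42.28
tcp_pos: [0.5659, 0.0209, 0.3863]
orientation: [-1.181, 1.244, -1.25]
contact_force: [-0.3, 0.0, 0.3]
grip_width: 0.0683
```

Run:
```python
from h import *
f=grab("wrist");save(f,"ff_w.png",None,1.5)
f=grab("side");save(f,"ff_d.png",(180,80,340,230),5)
plan([.50,-.25,.40],0)
```

```text
tcp [0.5653 0.0209 0.3843] yaw -1.6230 shift [ 0.913 -0.051 -0.17 ] rot [ 3.0000e-04 -1.0332e+00  8.0000e-04]
```

View pics/ff_w.png

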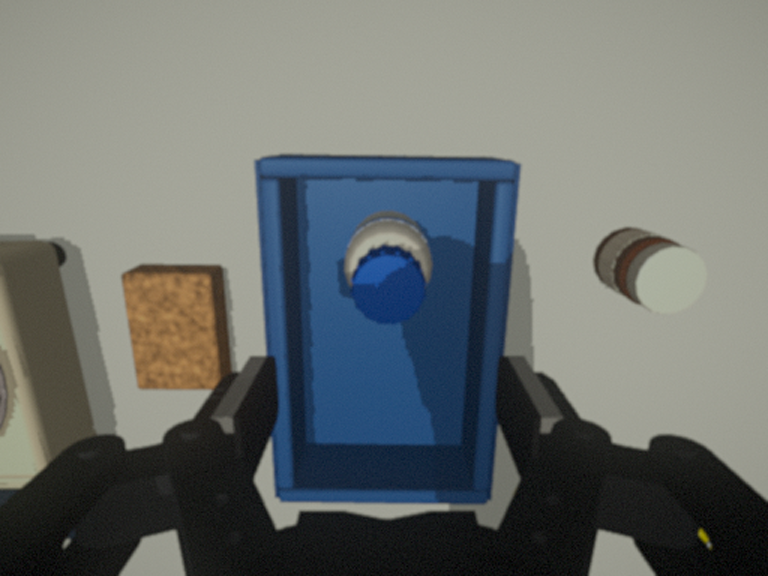

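View pics/ff_d.png

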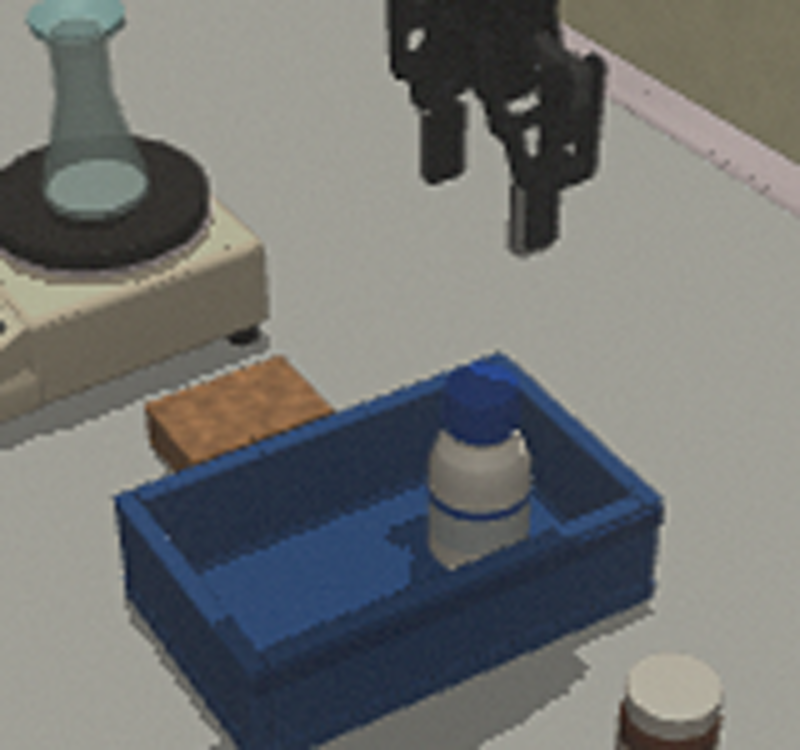

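{"api": "step_arm", "payload": {"xyz": [[0.06, -0.04, -0.01], [0.14, -0.07, -0.03], [0.24, -0.08, -0.05], [0.35, -0.08, -0.07], [0.47, -0.08, -0.1], [0.59, -0.08, -0.12], [0.71, -0.08, -0.14], [0.82, -0.08, -0.16], [0.89, -0.08, -0.17], [0.91, -0.08, -0.17], [0.91, -0.08, -0.17]], "rotation": [[0, -0.06, 0], [0, -0.16, 0], [0, -0.26, 0], [0, -0.37, 0], [0, -0.48, 0], [0, -0.59, 0], [0, -0.7, 0], [0, -0.81, 0], [0, -0.91, 0], [0, -0.99, 0], [0, -0.994, 0]]}}

```text
clock: 43.75
tcp_pos: [0.4996, -0.2495, 0.4071]
orientation: [-1.57, 0.052, -0.048]
contact_force: [-0.8, 0.9, -0.0]
grip_width: 0.0684
```

Run:
```python
from h import *
plan([.4714,-.36,.33],-.06)
```

```text
tcp [ 0.4996 -0.2495  0.4071] yaw -0.0637 shift [-0.07   0.257 -0.373] rot [ 0.0002 -0.0024 -0.0013]
```

{"api": "step_arm", "payload": {"xyz": [[-0.02, 0.03, -0.08], [-0.04, 0.08, -0.18], [-0.06, 0.15, -0.28], [-0.07, 0.21, -0.35], [-0.07, 0.24, -0.373], [-0.07, 0.24, -0.373], [-0.07, 0.24, -0.373]], "rotation": [[0, 0, 0], [0, 0, 0], [0, 0, 0], [0, 0, 0], [0, 0, 0], [0, 0, 0], [0, 0, 0]]}}

```text
clock: 44.62
tcp_pos: [0.4723, -0.3587, 0.3357]
orientation: [-1.57, 0.05, -0.048]
contact_force: [0.0, 0.2, -0.1]
grip_width: 0.0686
```

Run:
```python
from h import *
f=grab("wrist");save(f,"gg_w.png",None,1.5);print(f["o"]["tcp_pos"])
```

```text
[ 0.47228654 -0.35870189  0.33566416]
```

View pics/gg_w.png

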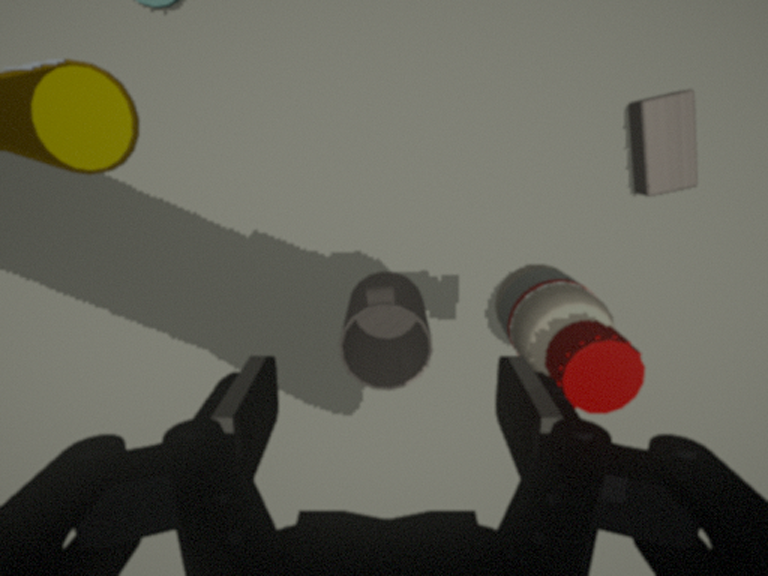

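Run:
```python
from h import *
f=grab("wrist")
W=lambda x,y:((x+.5)/1.5-.5,(y+.5)/1.5-.5)
p=onz(f,*W(387,346),.07);print(p,onz(f,*W(602,376),.108))
plan([p[0],p[1],.210],-.062,f["o"])
```

```text
[ 0.4694348  -0.39135253  0.07      ] [ 0.56692577 -0.39537381  0.108     ]
tcp [ 0.4722 -0.3588  0.3359] yaw -0.0624 shift [-0.002  0.42  -0.109] rot [ 0.0002 -0.0003 -0.0005]
```

{"api": "step_arm", "payload": {"xyz": [[0, 0.02, -0.04], [0, 0.06, -0.09], [0, 0.13, -0.104], [0, 0.22, -0.104], [0, 0.31, -0.104], [0, 0.38, -0.104], [0, 0.415, -0.104], [0, 0.42, -0.104], [0, 0.42, -0.104]], "rotation": [[0, 0, 0], [0, 0, 0], [0, 0, 0], [0, 0, 0], [0, 0, 0], [0, 0, 0], [0, 0, 0], [0, 0, 0], [0, 0, 0]]}}

```text
clock: 45.85
tcp_pos: [0.4702, -0.3906, 0.2104]
orientation: [-1.571, 0.049, -0.049]
contact_force: [0.6, -0.8, -0.1]
grip_width: 0.0683
```

Run:
```python
from h import *
f=grab("wrist");save(f,"hh_w.png",None,1.5);print(f["o"]["tcp_pos"],f["o"]["contact_force"])
f=grab("side");save(f,"hh_d.png",(300,200,450,350),5)
```

```text
[ 0.4702117  -0.39064157  0.21042495] [ 0.61692242 -0.79166345 -0.07451841]
```

View pics/hh_w.png

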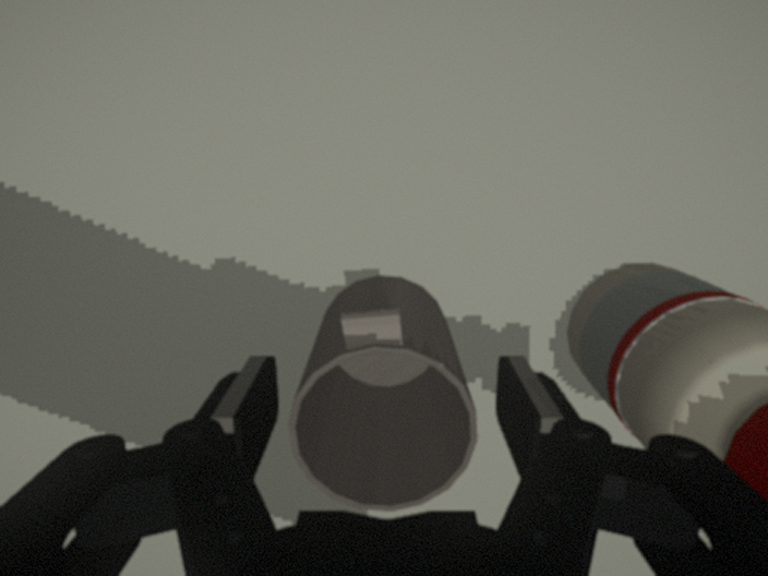

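View pics/hh_d.png

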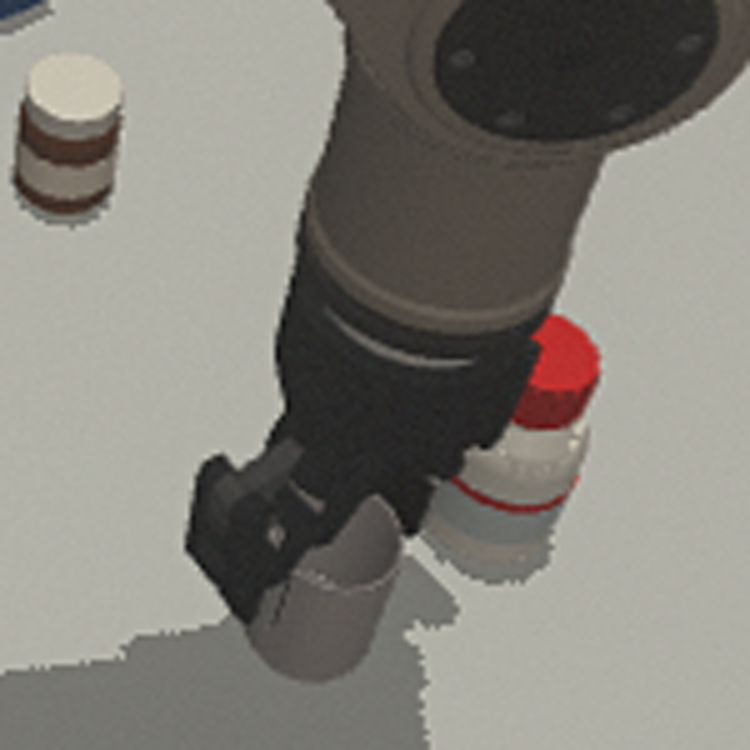

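Centred; the spout at (372,327) lies between the fingers. Close.

{"api": "step_arm", "payload": {"xyz": [[0, 0, 0], [0, 0, 0], [0, 0, 0], [0, 0, 0], [0, 0, 0]], "rotation": [[0, 0, 0], [0, 0, 0], [0, 0, 0], [0, 0, 0], [0, 0, 0]], "grip": 1, "force": 40}}

```text
clock: 46.58
tcp_pos: [0.4707, -0.3907, 0.2118]
orientation: [-1.572, 0.048, -0.051]
contact_force: [-2.2, 0.7, 6.8]
grip_width: 0.0496
```

Run:
```python
from h import *
f=grab("wrist");o=f["o"];print(o["tcp_pos"],o["grip_width"],o["contact_force"])
W=lambda x,y:((x+.5)/1.5-.5,(y+.5)/1.5-.5)
print(onz(f,*W(384,427),.07)-o["tcp_pos"])
save(f,"ii_w.png",None,1.2)
plan([.4586,.0277,.335],-.062)
```

```text
[ 0.47065427 -0.39072348  0.21176246] 0.049644114531011745 [-2.19999228  0.65336755  6.79051394]
[-0.00123317 -0.00102167 -0.14176246]
tcp [ 0.4706 -0.3907  0.2118] yaw -0.0626 shift [-0.127 -0.414  1.389] rot [ 0.0012 -0.0004  0.0011]
```

View pics/ii_w.png

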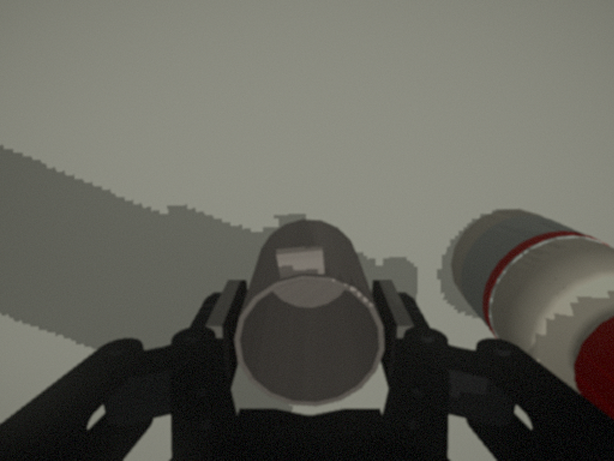

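{"api": "step_arm", "payload": {"xyz": [[0, -0.04, 0], [0, -0.13, 0], [0, -0.25, 0], [0, -0.36, 0.02], [0, -0.43, 0.07], [0, -0.45, 0.16], [-0.01, -0.45, 0.27], [-0.02, -0.45, 0.4], [-0.04, -0.45, 0.53], [-0.05, -0.45, 0.66], [-0.06, -0.45, 0.78], [-0.08, -0.45, 0.88], [-0.09, -0.45, 0.95], [-0.1, -0.45, 0.98]], "rotation": [[0, 0, 0], [0, 0, 0], [0, 0, 0], [0, 0, 0], [0, 0, 0], [0, 0, 0], [0, 0, 0], [0, 0, 0], [0, 0, 0], [0, 0, 0], [0, 0, 0], [0, 0, 0], [0, 0, 0], [0, 0, 0]]}}

```text
clock: 48.38
tcp_pos: [0.4587, -0.094, 0.3467]
orientation: [-1.572, 0.046, -0.05]
contact_force: [0.1, -0.9, -1.0]
grip_width: 0.0491
```

Run:
```python
from h import *
plan([.4583,.0285,.345],-.062)
```

```text
tcp [ 0.4587 -0.094   0.3467] yaw -0.0608 shift [-0.026  0.005  0.408] rot [0.0011 0.0008 0.0017]
```

{"api": "step_arm", "payload": {"xyz": [[0, 0, 0.06], [-0.01, 0, 0.16], [-0.02, 0, 0.27], [-0.026, 0.005, 0.36], [-0.026, 0.005, 0.4], [-0.026, 0.005, 0.408], [-0.026, 0.005, 0.408]], "rotation": [[0, 0, 0], [0, 0, 0], [0, 0, 0], [0.001, 0, 0.001], [0.001, 0, 0.001], [0.001, 0, 0.001], [0.001, 0, 0.001]]}}

```text
clock: 49.25
tcp_pos: [0.4585, 0.0276, 0.345]
orientation: [-1.571, 0.048, -0.05]
contact_force: [-0.5, -0.5, -0.4]
grip_width: 0.0495
```

Run:
```python
from h import *
plan([.4583,.0285,.2238],-.062)
f=grab("wrist");save(f,"jj_w.png",None,1.5)
f=grab("side");save(f,"jj_d.png",(180,80,340,230),5)
```

```text
tcp [0.4585 0.0276 0.345 ] yaw -0.0621 shift [-0.001  0.404  0.003] rot [ 0.0004 -0.0001  0.0007]
```

View pics/jj_w.png

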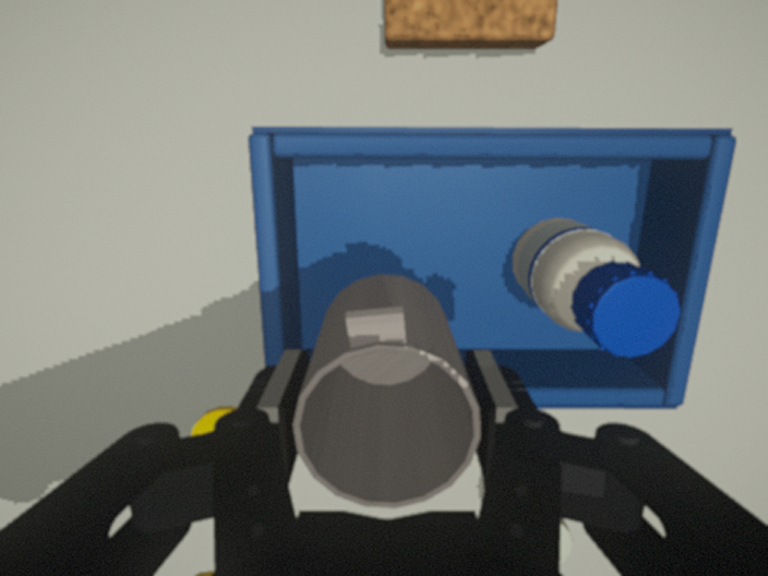

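View pics/jj_d.png

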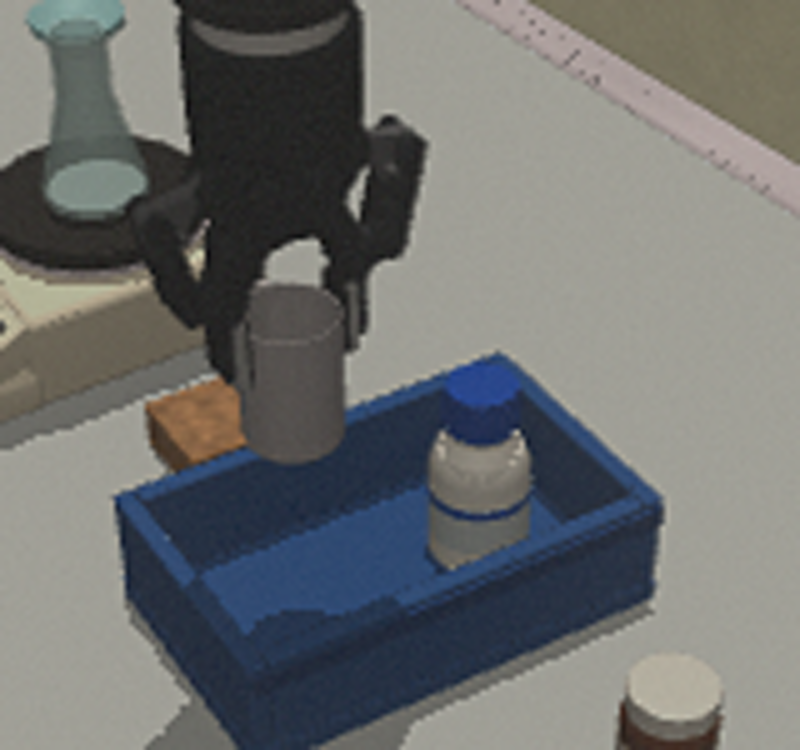

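{"api": "step_arm", "payload": {"xyz": [[0, 0.03, 0.003], [0, 0.1, 0.003], [0, 0.18, 0.003], [0, 0.26, 0.003], [0, 0.33, 0.003], [0, 0.37, 0.003], [0, 0.385, 0.003], [0, 0.385, 0.003]], "rotation": [[0, 0, 0], [0, 0, 0], [0, 0, 0], [0, 0, 0], [0, 0, 0], [0, 0, 0], [0, 0, 0], [0, 0, 0]]}}

```text
clock: 50.35
tcp_pos: [0.4587, 0.0283, 0.2296]
orientation: [-1.571, 0.048, -0.05]
contact_force: [-0.2, -0.5, -1.1]
grip_width: 0.0494
```

{"api": "step_arm", "payload": {"xyz": [[0, 0.005, 0], [0, 0.01, 0], [0, 0.015, 0], [0, 0.018, 0], [0, 0.018, 0]], "rotation": [[0, 0, 0], [0, 0, 0], [0, 0, 0], [0, 0, 0], [0, 0, 0]]}}

```text
clock: 50.98
tcp_pos: [0.4587, 0.0283, 0.2241]
orientation: [-1.571, 0.048, -0.05]
contact_force: [-0.8, 1.4, -0.4]
grip_width: 0.0495
```

{"api": "step_arm", "payload": {"xyz": [[0, 0.002, 0], [0, 0.004, 0], [0, 0.004, 0]], "rotation": [[0, 0, 0], [0, 0, 0], [0, 0, 0]]}}

```text
clock: 51.35
tcp_pos: [0.4587, 0.0283, 0.2237]
orientation: [-1.571, 0.048, -0.05]
contact_force: [-4.1, 0.0, 11.6]
grip_width: 0.0494
```

Touching down (11 N). Release partly (about 61 mm) and rise straight.

{"api": "step_arm", "payload": {"xyz": [[0, -0.002, 0], [0, -0.002, 0], [0, -0.002, 0], [0, -0.002, 0]], "rotation": [[0, 0, 0], [0, 0, 0], [0, 0, 0], [0, 0, 0]], "grip": 0.27}}

```text
clock: 51.85
tcp_pos: [0.4587, 0.0283, 0.2241]
orientation: [-1.571, 0.049, -0.05]
contact_force: [-0.3, -0.4, 0.1]
grip_width: 0.0623
```

{"api": "step_arm", "payload": {"xyz": [[0, -0.03, 0], [0, -0.1, 0], [0, -0.2, 0], [0, -0.35, 0], [0, -0.5, 0], [0, -0.6, 0], [0, -0.65, 0], [0, -0.65, 0]], "rotation": [[0, 0, 0], [0, 0, 0], [0, 0, 0], [0, 0, 0], [0, 0, 0], [0, 0, 0], [0, 0, 0], [0, 0, 0]]}}

```text
clock: 52.85
tcp_pos: [0.4586, 0.0284, 0.4197]
orientation: [-1.571, 0.047, -0.051]
contact_force: [-0.6, 0.2, -0.6]
grip_width: 0.0625
```

Run:
```python
from h import *
f=grab("wrist");save(f,"kk_w.png",None,1.5);print(f["o"]["tcp_pos"],f["o"]["contact_force"])
f=grab("side");save(f,"kk_d.png",None,1.5)
f=grab("scene");save(f,"kk_s.png",(100,100,420,280),2.5)
```

```text
[0.45858305 0.02843347 0.41971448] [-0.56057064  0.20918938 -0.57377712]
```

View pics/kk_w.png

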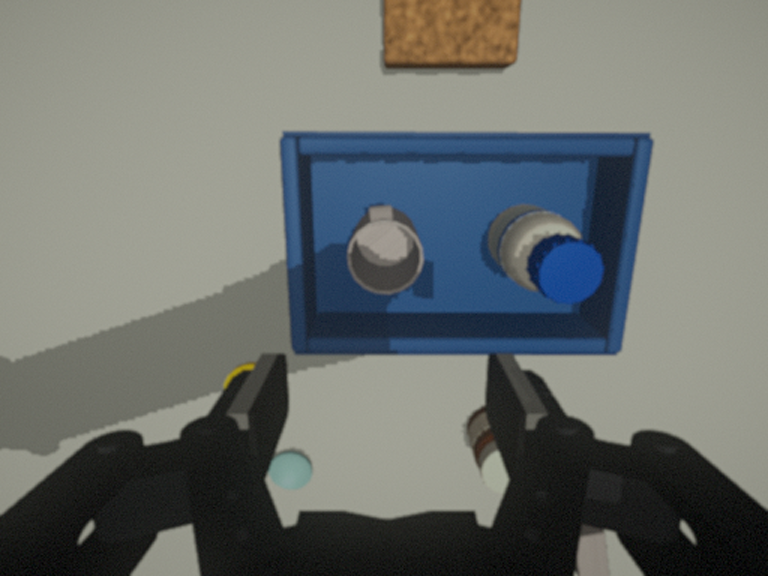

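View pics/kk_d.png

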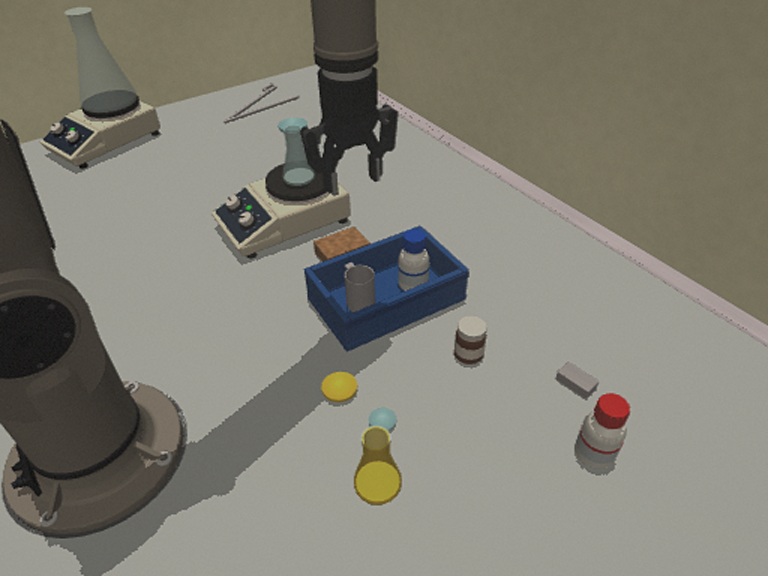

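View pics/kk_s.png

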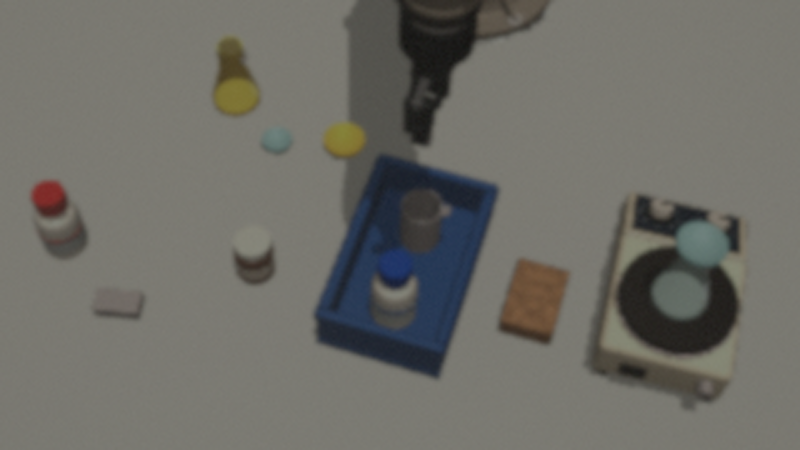

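Run:
```python
from h import *
print(r.get_obs()["clock"],r.hand_in())
```

```text
the job is handed in; nothing more can be done
53.0 None
```

I did all five placements in the order you gave and handed the job in at 53 s (limit 136 s). Nothing tipped or dropped, and nothing was touching the gripper at the end.

- **Flask and watch glass:** The flask stands on the heating top with its base about 1 mm from the middle in the last close wrist view. The watch glass sits level on its mouth.
- **Cork pad:** It lies flat at about (0.512, 0.179), against a worked-out midpoint of (0.511, 0.179).
- **Ice pan:** The blue-capped bottle stands upright in the far half and the steel beaker upright in the near half, in line with each other. I set each thing down until I felt light contact (about 4–18 N).
- **Bystanders:** The red-capped bottle, brown jar, steel block and the look-alikes were not touched. In the last scene and side pictures they look undisturbed.

**Measurements that disagreed:** The camera views differed by a few mm on the hotplate centre (up to about 10 mm along x and y for the side view) and on the pan centre (about 4 mm). I trusted the close wrist views, so the "midway" position carries a few mm of uncertainty. None of my checks failed.

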